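# Slide the loaded ware carrier home in the drying rack and bar it in

## Robot

A 6-joint arm with a two-finger parallel gripper is mounted at the origin on the work surface. World frame = base frame: x ahead of the robot, y to its left, z up, the work surface at z = 0. Lengths are in m, angles in rad, forces in N, time in s.
With the tool pointing down it reaches from about 0.35 to 0.85 m from the base axis. Payload 8.1 kg.
Tool frame: the origin (TCP) lies at the centre of the arm's flange, where the gripper is bolted on; the fingertips stand 186 mm ahead of it and the grasp point (between the pads) lies 167 mm ahead of it; z points along the fingers, y is the line along which they close (so a half turn about z gives the same grasp; the last joint's range is limited). The gripper opens to 93 mm and grips with 3 to 60 N. Pads are 15 mm wide; open, the fingers measure 128 mm over their backs; the gripper's body (75 mm by 188 mm) begins 65 mm behind the grasp point.
Start: joints at [-1.38, 0.13, 1.488, -0, 1.523, -0.085], TCP at [0.163, -0.577, 0.405] pointing down, gripper open.
Joint ranges: [-2.96, 2.96], [-0.89, 2.26], [0.02, 2.5], [-1.34, 4.48], [0, 2.73], [-2.66, 2.66]. Speed limits (rad/s): [2.39, 2.39, 2.79, 3.14, 3.14, 3.14].

## Interface

Orientations are given as a rotation vector (axis times angle).
In Python, from plant import robot gives the robot as it stands.
- The arm moves only by the tool apply_moves, never from a script. Its argument "series" is a list of rows, each a list of 2 entries, a list of its own where there are three numbers: the shift along the tool's x, y, z in mm, then the turn, a rotation vector about the tool's x, y, z in rad. A call has 1 to 12 rows; each row shifts and turns the commanded pose from where the row before left it, along the tool's axes as they then stand; what a row does not reach is not made up. A row lasts 1/12 s, in which the tool goes at most 41.7 mm and 7.16 degrees, less where a joint would pass 70% of its speed; a pose out of reach is approached as far as the arm can. A call is refused whole if a number of a shift passes 41.7 or a number of a turn 0.125, either way. A call with a gripper value outside its range is refused whole. "claw" is the opening, from 0 (shut) to 1 (fully open), set as the call begins (left out, the last holds). The fingers move at their own pace and stop on an object; "newtons" is the grip in N (left out, the last holds). Time passes only in rows, so rows that do not move let the fingers close. It gives the time, the measured TCP pose, the force, the opening and the grip force at its end, in the units of the state.
- robot.read_state(): the state, without advancing time (a new reading comes with each control period).
- robot.read_camera(name): name is "scene" or "side" or "wrist"; returns (picture, depth): 480x640x3 uint8, blue, green, red; 480x640 float32, m along the optical axis (not along the pixel's ray), 0 where there is no reading.
- robot.calibration(name): a dict with "fx", "fy", "cx", "cy" (pixels), "extrinsics" (4x4, takes a point from world to camera coordinates). Camera axes: x right, y down, z forward; pixel columns grow to the right and rows downward; lengths in m; the calibration is good to about 2 mm. A picture is of the moment at which its call begins: read the wrist's pose just before it. calibration takes no time and is no camera call; for the wrist camera it gives the pose at the moment of the call.
- robot.close_job(): hands the job in; it is judged then, once.
The state is a dict: "t": time; "q": joint angles; "dq": joint speeds; "joint_torque": joint torques, N m; "tool_pos": TCP position; "orientation": TCP orientation; "force": force on the tool from outside, world axes, zero at the start; "wrist_torque": the same for the moment, N m; "opening": finger opening in m; "gripper_force": force on a finger pad.
Only numpy, scipy, OpenCV 4.12 (cv2) and the standard library are available. Lean on these libraries where they do the work, as an engineer would, in place of code of your own. Each camera call takes 0.05 s, during which the arm holds its last target. There are 200 camera calls.

## Task

Push the wooden carrier with the two clay forms along its channel, deep under the slatted shelf of the drying rack, until it sits squarely against the end stop with both forms still standing; it jams when pushed off its centre line, so push gently and never force it or ram it home. Then take the steel rod from its rest and bar the bay with it: one end slid right through the eyelet so that it shows on the far side, the other end lying in the open fork. Leave the jar, the mug and the tall clay form on the table where they stand.

Things in the scene. Friction and masses are not known exactly. Their poses are not given: they have to be found in the camera images.
- rack: Fixed wooden drying rack with one bay, 290 long, 240 wide. Origin on the table, on the centre line, under where the carrier's back face stands when home; +x runs into the bay, +y left, z up. Deck top 30 high, from x=-165 to +125, with a channel 32 wide along x between two rows of cleats (15 long, gaps 25). End stop face at x=+110, 60 tall. On the deck at x=-45 stand an eyelet plate (y=-90..-80) and a fork (y=80..90).
- shelf_edge (a point): Middle of the lower front edge of the slatted shelf over the bay, at rack x=-22, 195 above the table. Shelf 250 wide, 14 thick, reaches in to x=+125, with two fixed pots on it (x=25 to 130, up to 310 high). Home is 22 further in than this edge, so an upright gripper fouls the shelf there and at the eyelet: lean the tool 30 to 45 degrees, fingertips pointing into the bay.
- carrier: Loose wooden block on waxed skids, 110 (x) by 130 by 50 high, 0.25 kg, too wide to grasp; origin at the centre of its underside, on the deck, 80 to 110 short of home. A keel under its middle, 44 long, 28 wide, runs between the cleats with 2 play each side. Pushed over 10 off its centre line it twists and the keel catches on a cleat: ease off, push on its other side. Else it takes 2 to 8 N; never over 80 N.
- carrier_back (a point): Centre of the carrier's back face (flat, 130 wide, 50 high, towards the mouth of the bay), 25 above the deck: push here, along the rack's x. At home it lies at x=0 of the rack. The carrier passes between eyelet plate and fork.
- form_a: Leather-hard clay bottle form with a cone top, about 0.28 kg, 95 high, 60 across, origin at the centre of its foot, standing loose on the carrier, left or right of its middle (foot 50 above the carrier's origin). It is the heavier load: the carrier runs straightest when pushed about 5 mm to this form's side of the centre.
- form_b: Smaller waisted hollow clay form, about 0.12 kg, 75 high, 52 across, origin at the centre of its foot, standing loose on the carrier beside the other.
- rod: Plain steel rod, 12 in diameter, 200 long, 0.15 kg, lying level; origin at its middle, its x axis along it; both ends are alike. It starts in the notches of its rest, its axis 40 above the table.
- rest: Fixed wooden rest for the rod, base 150 (x, along the rod) by 50 by 12 high, with two notched posts 44 high at x=-60 and x=+60; free to grasp the rod between them. Origin at the centre of its underside.
- eye (a point): Centre of the round eyelet hole, 18 in diameter, in a steel plate 10 thick (rack y=-90..-80), 40 wide (x), 98 high above the table; hole axis along the rack's y, hole centre 78 above the table at rack x=-45. A rod lying in it has its axis 75 above the table.
- fork (a point): Point in the middle of the fork, level with the eyelet hole's centre, at rack x=-45, y=+85: a slot 18 wide (x), open at the top and along y, between two steel prongs 92 high above the table, 11 thick; its bottom is 69 above the table.
- jar: Bystander: glass jar 64 across, 85 high, origin under its foot. Leave alone.
- cone_form: Bystander: dry clay form with a cone top, 68 across, 140 high, origin under its foot. Leave alone.
- mug: Bystander: white mug 72 across, 85 high. Leave alone.
There are look-alikes about, which are no part of the job. Of the things like the carrier, leave any that is yellow; of the rest the larger one is meant. Several things have the shape of the rod; the one meant has the colours described above.

How it is judged:
By the outcome, as a careful person would: the job done as asked, in the order asked, and still so for the second after the job is handed in, with the robot touching nothing.
It also fails if it takes over 61 s, if anything falls off the work surface, if the arm or the gripper's body presses on something with over 40 N, if the wrist force passes 120 N, or if a joint passes its speed limit or range.

## Working session

There is one attempt and no reset: what is moved stays moved. The work goes in short steps, Python scripts to look and compute and a tool call to move; the robot and the scene stay as the last step left them, time stands still between calls to the robot, and variables do not carry over. Pictures are saved under pics/ and viewed, at most 11 in all, crops included, and the job is handed in when it is done.

Besides the shell and the picture viewer there is one more tool, called as name(argument=value, ...), one argument or row to a line, values as JSON. apply_moves: Moves the arm, as the interface text tells. Its arguments: {"type":"object","properties":{"series":{"type":"array"},"claw":{"type":"number"},"newtons":{"type":"number"}},"required":["series"]}

```bash
ls; mkdir -p pics
python3 - <<'E'
from plant import robot
import cv2,numpy as np
s=robot.read_state();print(s)
for n in("scene","side"):
    p,d=robot.read_camera(n);cv2.imwrite(f"pics/{n}0.png",p);np.save(f"pics/{n}0.npy",d)
    c=robot.calibration(n);print(n,c)
E
```

```text
pics
{'t': 0.0, 'q': array([-1.38044321e+00,  1.31153189e-01,  1.48926964e+00, -1.02925087e-05,
        1.52294355e+00, -8.54317234e-02]), 'dq': array([-0.00123981,  0.00044904,  0.00091099,  0.00087515, -0.00132423,
       -0.00011436]), 'joint_torque': array([ 2.23403354e-04, -5.59838998e+01, -4.91763210e+01,  7.69020338e-02,
        3.49359750e-02, -1.22215311e-04]), 'tool_pos': array([ 0.16334133, -0.57711251,  0.40369718]), 'orientation': array([-3.11001827e+00, -4.31587653e-01,  1.62132024e-04]), 'force': array([-0.72286942, -0.03256882, -0.3921571 ]), 'wrist_torque': array([-0.05511447,  0.03087589,  0.01429103]), 'gripper_force': 0.0, 'opening': 0.09282116772186808}
scene {'fx': 519.9668609717061, 'fy': 519.9668609717061, 'cx': 320.8888362343901, 'cy': 234.6702067642403, 'extrinsics': array([[ 0.63096832,  0.77580681, -0.00166539, -0.28857926],
       [ 0.67066019, -0.54652853, -0.50151916, -0.21870429],
       [-0.38999216,  0.31532579, -0.86514493,  1.65318447],
       [ 0.        ,  0.        ,  0.        ,  1.        ]])}
side {'fx': 531.2194959146547, 'fy': 531.2194959146547, 'cx': 315.01856478209953, 'cy': 245.16772102670228, 'extrinsics': array([[-0.74328243, -0.66887011,  0.01199982,  0.32529542],
       [-0.45897736,  0.49682493, -0.73654924,  0.29547306],
       [ 0.48669396, -0.55297175, -0.67627748,  1.15551893],
       [ 0.        ,  0.        ,  0.        ,  1.        ]])}
```

View pics/scene0.png

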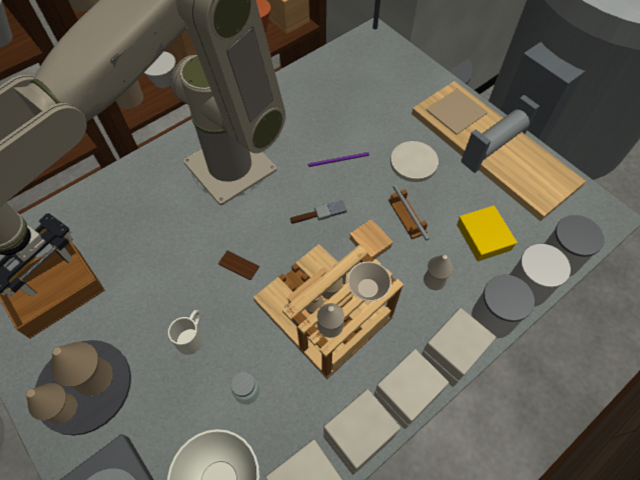

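View pics/side0.png

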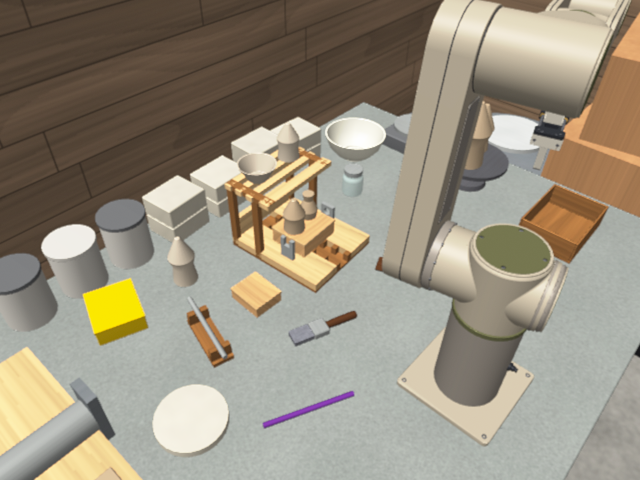

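Side view: the candidates for the carrier are the block inside the rack (300,230), a small loose block (256,293) and a yellow block (115,311); I choose the one in the rack. For the rod they are the steel one in the rest (207,328), the purple stick (308,409) and the grey roller (45,440); I choose the steel one. I'll check both in one close crop.

Run:
```python
import cv2,numpy as np
a=cv2.imread("pics/side0.png")[180:300,225:380];b=cv2.imread("pics/side0.png")[290:370,180:240]
a=cv2.resize(a,None,fx=5,fy=5,interpolation=cv2.INTER_CUBIC)
cv2.imwrite("pics/c1.png",a)
s=cv2.imread("pics/scene0.png")[170:380,240:440]
cv2.imwrite("pics/c2.png",cv2.resize(s,None,fx=2.85,fy=2.85,interpolation=cv2.INTER_CUBIC))
```

```text
(no output)
```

View pics/c1.png

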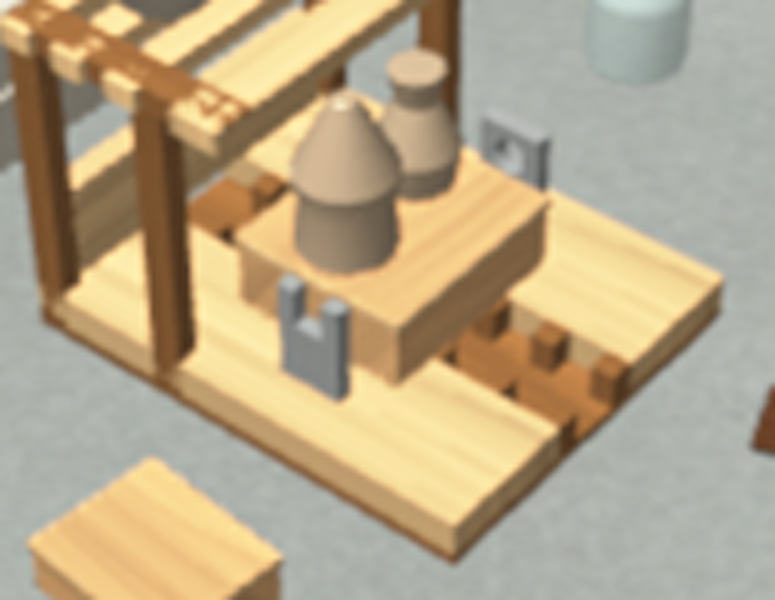

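View pics/c2.png

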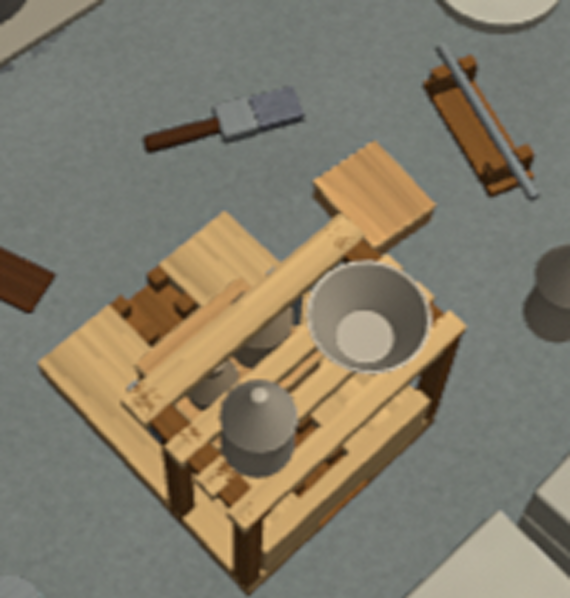

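```bash
cat > h.py <<'E'
import numpy as np
from plant import robot
def ray(n,u,v,z,c=None):
    c=c or robot.calibration(n);E=c["extrinsics"];R=E[:3,:3];o=-R.T@E[:3,3]
    d=R.T@np.array([(u-c["cx"])/c["fx"],(v-c["cy"])/c["fy"],1]);return o+d*(z-o[2])/d[2]
def proj(n,P,c=None):
    c=c or robot.calibration(n);E=c["extrinsics"];q=np.atleast_2d(P)@E[:3,:3].T+E[:3,3]
    return np.c_[q[:,0]/q[:,2]*c["fx"]+c["cx"],q[:,1]/q[:,2]*c["fy"]+c["cy"]]
E
python3 - <<'E'
from h import *
np.set_printoptions(precision=4,suppress=True)
S=lambda x,y,z:ray("side",225+x/5,180+y/5,z)
C=lambda x,y,z:ray("scene",240+x/2.85,170+y/2.85,z)
L=S(455,535,.03);R=S(722,278,.03);print("side mouth",L,R,np.linalg.norm(L-R))
l=C(225,212,.03);r=C(40,362,.03);print("scene mouth",l,r,np.linalg.norm(l-r))
print("backleft(side)",S(45,303,.03),S(45,318,.0))
a=S(398,325,.08);b=S(547,205,.08);print("carrier back",a,b,np.linalg.norm(a-b))
e=S(507,150,.078);print("eye",e)
print("fork",S(315,325,.069))
print("scene backright deck",C(248,590,.0))
for z in(.04,):
  print("rod",C(440,48,z),C(535,193,z),ray("side",191,299,z),ray("side",224,357,z))
E
```

```text
side mouth [0.4055 0.0327 0.03  ] [ 0.4259 -0.2096  0.03  ] 0.2431833214434759
scene mouth [0.4132 0.0289 0.03  ] [ 0.4286 -0.2077  0.03  ] 0.23708400592034795
backleft(side) [0.6828 0.0557 0.03  ] [0.7005 0.0436 0.    ]
carrier back [ 0.4936 -0.021   0.08  ] [ 0.4996 -0.1451  0.08  ] 0.12421017958431996
eye [ 0.5478 -0.1679  0.078 ]
fork [ 0.5331 -0.0008  0.069 ]
scene backright deck [ 0.7115 -0.1867  0.    ]
rod [0.4071 0.3257 0.04  ] [0.5955 0.2781 0.04  ] [0.5928 0.2707 0.04  ] [0.4081 0.3272 0.04  ]
```

```bash
cat >> h.py <<'E'
from scipy.spatial.transform import Rotation as Ro
np.set_printoptions(precision=4,suppress=True)
PSI=0.077;ORG=np.array([.583,-.076,0])
def rk(x,y,z): return ORG+Ro.from_rotvec([0,0,PSI]).apply([x,y,z])
def rot(psi,lean,rod=False):   # rod: closing line in the lean plane, tool x at psi+90deg
    z=np.array([np.sin(lean)*np.cos(psi),np.sin(lean)*np.sin(psi),-np.cos(lean)])
    if rod: x=np.array([-np.sin(psi),np.cos(psi),0]);y=np.cross(z,x)
    else: y=np.array([np.sin(psi),-np.cos(psi),0]);x=np.cross(y,z)
    return Ro.from_matrix(np.c_[x,y,z])
def plan(point,R,ahead=0.,step=40,ang=.12):
    s=robot.read_state();p=s["tool_pos"];R0=Ro.from_rotvec(s["orientation"])
    T=np.asarray(point)-R.apply([0,0,ahead]);w=(R0.inv()*R).as_rotvec()
    n=int(np.ceil(max(np.linalg.norm(T-p)*1e3/step,np.abs(w).max()/ang,1)))
    print("t",s["t"],"tcp",p,"target",T,"rows",n,"turn/row",np.round(w/n,3))
    Rc=R0;out=[]
    for i in range(n):
        out.append(Rc.inv().apply((T-p)/n*1e3).round(0).astype(int).tolist());Rc=Rc*Ro.from_rotvec(w/n)
    print(out)
E
python3 - <<'E'
from h import *
s=robot.read_state();c=robot.calibration("wrist");E=c["extrinsics"]
R0=Ro.from_rotvec(s["orientation"]);o=-E[:3,:3].T@E[:3,3]
print("cam in tool",R0.inv().apply(o-s["tool_pos"]),"axes\n",R0.as_matrix().T@E[:3,:3].T,c["fx"])
plan([.34,-.10,.38],rot(PSI,.7))
E
```

```text
cam in tool [0.0706 0.0008 0.0198] axes
 [[-0.0008 -0.967  -0.2547]
 [ 1.     -0.0008 -0.0001]
 [-0.0001 -0.2547  0.967 ]] 414.10921660364176
t 0.1 tcp [ 0.1634 -0.5771  0.4038] target [ 0.34 -0.1   0.38] rows 13 turn/row [-0.005  0.054  0.015]
[[23, -32, 2], [22, -32, 3], [22, -32, 4], [21, -33, 5], [20, -33, 6], [20, -33, 7], [19, -34, 8], [18, -34, 8], [17, -34, 9], [16, -35, 10], [15, -35, 10], [14, -35, 11], [12, -35, 11]]
```

apply_moves(
  series=[
    [[23,-32,2],[-0.005,0.054,0.015]],
    [[22,-32,3],[-0.005,0.054,0.015]],
    [[22,-32,4],[-0.005,0.054,0.015]],
    [[21,-33,5],[-0.005,0.054,0.015]],
    [[20,-33,6],[-0.005,0.054,0.015]],
    [[20,-33,7],[-0.005,0.054,0.015]],
    [[19,-34,8],[-0.005,0.054,0.015]],
    [[18,-34,8],[-0.005,0.054,0.015]],
    [[17,-34,9],[-0.005,0.054,0.015]],
    [[16,-35,10],[-0.005,0.054,0.015]],
    [[15,-35,10],[-0.005,0.054,0.015]],
    [[14,-35,11],[-0.005,0.054,0.015]],
  ],
  claw=0,
)

```text
t: 1.1
tool_pos: [0.3393, -0.1426, 0.3815]
orientation: [-2.94, -0.129, -0.974]
force: [2.0, -1.6, 0.7]
opening: 0.0173
gripper_force: 0.0
```

apply_moves(
  series=[
    [[12,-35,11],[-0.005,0.054,0.015]],
    [[0,0,0],[0,0,0]],
    [[0,0,0],[0,0,0]],
  ],
)

```text
t: 1.35
tool_pos: [0.3645, -0.1115, 0.3829]
orientation: [-2.911, -0.123, -1.042]
force: [-0.7, 0.7, 0.3]
opening: 0.0013
gripper_force: 0.0
```

Run:
```python
from h import *
import cv2,pickle
s=robot.read_state();c=robot.calibration("wrist");p,d=robot.read_camera("wrist")
print(s["t"],s["tool_pos"],s["q"],s["opening"])
pickle.dump((c,p,d),open("pics/w1.pkl","wb"));cv2.imwrite("pics/w1.png",p)
```

```text
1.35 [ 0.3645 -0.1115  0.3829] [-0.6624 -0.8922  2.3865  0.5043  1.1663  0.7376] 0.0013074044750100555
```

View pics/w1.png

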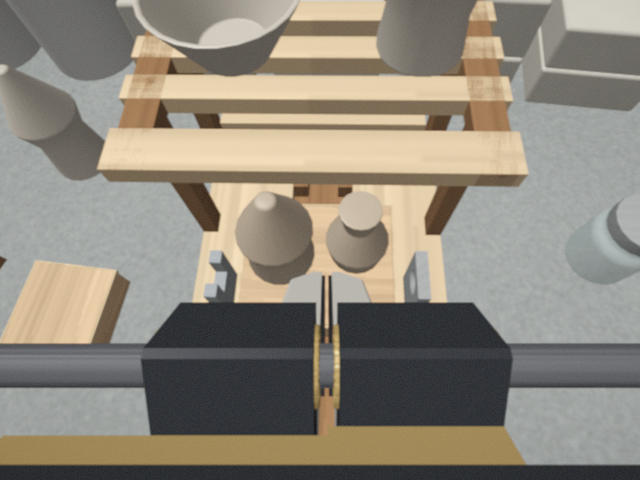

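The picture shows the bay from above the mouth: fork at (218,275), eyelet plate at (418,280), the larger cone form on the left at (272,235) and the waisted form on the right at (357,235). Joint 2 is at its limit here, so I'll fit the arm geometry to choose leans that stay within range.

```bash
cat > kin.py <<'E'
from h import *
from scipy.optimize import least_squares
Rz=lambda a:Ro.from_rotvec([0,0,a]);Ry=lambda a:Ro.from_rotvec([0,a,0])
LO=np.array([-2.96,-.89,.02,-1.34,0,-2.66]);HI=np.array([2.96,2.26,2.5,4.48,2.73,2.66])
def fk(q,P):
    h,a,l2,l3,L=P;A=Rz(q[0])*Ry(q[1]);B=A*Ry(q[2]);R=B*Rz(q[3])*Ry(q[4])*Rz(q[5]+np.pi/2)
    return Rz(q[0]).apply([a,0,0])+[0,0,h]+A.apply([0,0,l2])+B.apply([0,0,l3])+R.apply([0,0,L]),R
def ik(P,T,R,q0):
    f=lambda q:np.r_[(fk(q,P)[0]-T)*10,(fk(q,P)[1].inv()*R).as_rotvec()]
    r=least_squares(f,np.clip(q0,LO+.03,HI-.03),bounds=(LO+.02,HI-.02));return r.x,np.linalg.norm(r.fun)
E
python3 - <<'E'
from kin import *
q1=[-1.38044321,.131153189,1.48926964,-1e-5,1.52294355,-.0854317234];p1=[.16334133,-.57711251,.40369718]
s=robot.read_state();q2=s["q"];p2=s["tool_pos"]
print("ori err",(fk(q2,[0]*5)[1].inv()*Ro.from_rotvec(s["orientation"])).as_rotvec())
f=lambda P:np.r_[fk(q1,P)[0]-p1,fk(q2,P)[0]-p2]
r=least_squares(f,[.2,0,.45,.5,.12]);print(r.x,np.abs(r.fun).max());np.save("P.npy",r.x);P=r.x
print(fk(q2,P)[0],p2)
for name,x,z,rod in(("start",-.10,.06,0),("home",0,.06,0),("rod",-.045,.077,1)):
  for l in(0,15,30,35,40,45,50):
    R=rot(PSI,np.radians(l),rod);T=rk(x,0.005,z)-R.apply([0,0,.167 if rod else .186])
    b=min((ik(P,T,R,q0) for q0 in([-.2,0,1.8,0,1.,-.1 if rod else 1.35],[-.2,-.5,2.2,0,.8,-.1 if rod else 1.35])),key=lambda v:v[1])
    print(name,l,b[0],round(b[1],4))
E
```

```text
ori err [ 0. -0. -0.]
[0.3198 0.0552 0.4184 0.4888 0.3066] 0.05027627234070714
[ 0.364  -0.1131  0.3832] [ 0.364  -0.1131  0.3832]
start 0 [-0.1616 -0.0438  2.003  -0.      1.1824  1.3322] 0.0
start 15 [-0.2438 -0.3523  2.2928  0.1002  0.9545  1.2021] 0.0
start 30 [-0.3826 -0.5504  2.48    0.2831  0.8799  0.9551] 0.1295
start 35 [-0.4437 -0.5291  2.48    0.3466  0.9244  0.8476] 0.2542
start 40 [-0.5184 -0.4921  2.48    0.4233  0.9694  0.7086] 0.3765
start 45 [-0.6134 -0.4311  2.48    0.5204  1.0195  0.5199] 0.4936
start 50 [-0.7401 -0.327   2.48    0.6482  1.0841  0.2479] 0.6008
home 0 [-0.1213  0.1842  1.7603  0.      1.1971  1.3725] 0.0
home 15 [-0.1756 -0.0919  2.0854  0.0829  0.8959  1.2745] 0.0
home 30 [-0.2608 -0.3383  2.3939  0.2945  0.6077  1.0314] 0.0
home 35 [-0.2992 -0.3982  2.48    0.424   0.5384  0.8848] 0.0164
home 40 [-0.3467 -0.3813  2.48    0.5028  0.5886  0.772 ] 0.1413
home 45 [-0.4067 -0.3504  2.48    0.6026  0.6421  0.6226] 0.2627
home 50 [-0.4862 -0.2979  2.48    0.7334  0.7075  0.4159] 0.3781
rod 0 [-0.1376  0.0853  1.8759  0.      1.1804 -0.2146] 0.0
rod 15 [-0.1992 -0.19    2.1737  0.0897  0.9076 -0.3226] 0.0
rod 30 [-0.2981 -0.4479  2.4621  0.3046  0.6571 -0.5727] 0.0
rod 35 [-0.3423 -0.454   2.48    0.3798  0.6783 -0.6738] 0.0981
rod 40 [-0.3954 -0.4332  2.48    0.4574  0.7224 -0.7902] 0.2174
rod 45 [-0.4619 -0.3976  2.48    0.554   0.7706 -0.9429] 0.3333
rod 50 [-0.549  -0.3385  2.48    0.6787  0.8307 -1.1526] 0.4433
```

```bash
sed -i 's/h,a,l2,l3,L=P;/h,a,l2,l3,L,e,b=P;/; s/Rz(q\[0\]).apply(\[a,0,0\])/Rz(q[0]).apply([a,e,0])/; s/B.apply(\[0,0,l3\])/B.apply([b,0,l3])/' kin.py
python3 - <<'E'
from kin import *
q1=[-1.38044321,.131153189,1.48926964,-1e-5,1.52294355,-.0854317234];p1=[.16334133,-.57711251,.40369718]
s=robot.read_state();q2=s["q"];p2=s["tool_pos"]
f=lambda P:np.r_[fk(q1,P)[0]-p1,fk(q2,P)[0]-p2]
for fix in("e=0 a=0","e a=0 b=0","b=0"):
    m=np.array([1,1,1,1,1,1,1.]);
    if "e=0" in fix:m[5]=0
    if "a=0" in fix:m[1]=0
    if "b=0" in fix:m[6]=0
    r=least_squares(lambda P:np.r_[f(P*m),(1-m)*P],[.2,0,.45,.5,.12,0,0]);print(fix,r.x,np.abs(r.fun).max())
plan(rk(-.15,.005,.15),rot(PSI,.3),.186)
E
```

```text
e=0 a=0 [0.4578 0.     0.4401 0.549  0.3066 0.     0.1567] 0.05027627230609602
e a=0 b=0 [0.2626 0.     0.3612 0.5517 0.1909 0.0513 0.    ] 0.0012173369494093977
b=0 [0.2639 0.0217 0.3606 0.5297 0.1914 0.0512 0.    ] 5.593322471852957e-10
t 1.4 tcp [ 0.364  -0.1131  0.3832] target [ 0.3783 -0.0868  0.3277] rows 4 turn/row [-0.005 -0.097  0.   ]
[[-6, -6, 13], [-4, -6, 14], [-3, -6, 14], [-2, -6, 14]]
```

apply_moves(
  series=[
    [[-6,-6,13],[-0.005,-0.097,0]],
    [[-4,-6,14],[-0.005,-0.097,0]],
    [[-3,-6,14],[-0.005,-0.097,0]],
    [[-2,-6,14],[-0.005,-0.097,0]],
    [[0,0,0],[0,0,0]],
    [[0,0,0],[0,0,0]],
  ],
)

```text
t: 1.9
tool_pos: [0.3774, -0.0895, 0.3282]
orientation: [-3.092, -0.113, -0.467]
force: [0.1, -0.3, 0.1]
opening: 0.0003
gripper_force: 0.0
```

Run:
```python
from kin import *
import cv2,pickle
q1=[-1.38044321,.131153189,1.48926964,-1e-5,1.52294355,-.0854317234];p1=[.16334133,-.57711251,.40369718]
q2=[-0.6624,-0.8922,2.3865,0.5043,1.1663,0.7376];p2=[.3645,-.1115,.3829]
s=robot.read_state()
D=[(q1,p1),(q2,p2),(s["q"],s["tool_pos"])]
f=lambda P:np.concatenate([fk(q,P)[0]-p for q,p in D])
r=least_squares(f,[.26,0.02,.36,.53,.19,.05,0]);P=r.x;print(P,np.abs(r.fun).max(),s["q"]);np.save("P.npy",P)
for name,x,z,rod in(("start",-.10,.06,0),("home",0,.06,0),("rod",-.045,.077,1)):
  for l in(0,20,30,35,40,45):
    R=rot(PSI,np.radians(l),rod);T=rk(x,0.005,z)-R.apply([0,0,.167 if rod else .186])
    b=min((ik(P,T,R,q0) for q0 in([-.2,0,1.8,0,1.,-.1 if rod else 1.35],[-.2,-.5,2.2,0,.8,-.1 if rod else 1.35])),key=lambda v:v[1])
    print(name,l,b[0],round(b[1],4))
def cloud(c,d):
    v,u=np.nonzero(d>0);Z=d[v,u];E=c["extrinsics"]
    X=np.c_[(u-c["cx"])/c["fx"]*Z,(v-c["cy"])/c["fy"]*Z,Z];return u,v,(X-E[:3,3])@E[:3,:3]
c,p,d=pickle.load(open("pics/w1.pkl","rb"))
c2=robot.calibration("wrist");pp,dd=robot.read_camera("wrist");pickle.dump((c2,pp,dd),open("pics/w2.pkl","wb"));cv2.imwrite("pics/w2.png",pp)
hsv=None
for nm,cc,im,de in(("w1",c,p,d),("w2",c2,pp,dd)):
    u,v,W=cloud(cc,de);L=(W-ORG)@Rz(PSI).as_matrix();sat=cv2.cvtColor(im,cv2.COLOR_BGR2HSV)[v,u,1]
    for n,y0,y1,za,zb in(("eye",-.10,-.07,.093,.103),("fork",.07,.10,.087,.097)):
        m=(L[:,1]>y0)&(L[:,1]<y1)&(L[:,2]>za)&(L[:,2]<zb)&(abs(L[:,0]+.045)<.04)&(sat<60)
        if m.sum():print(nm,n,m.sum(),L[m].min(0),L[m].max(0),L[m].mean(0),"px",u[m].mean(),v[m].mean())
    m=(abs(L[:,1])<.06)&(abs(L[:,2]-.08)<.004)&(abs(L[:,0]+.04)<.07)
    print("carrier top",m.sum(),L[m].min(0),L[m].max(0))
    m=(abs(L[:,2]-.209)<.004)&(L[:,0]<.01)
    print("shelf",m.sum(),L[m].min(0),L[m].max(0))
    for s in(-.1,.1):
        k=m&(abs(L[:,1]-s)<.02); print(s,np.percentile(L[k,0],2) if k.any() else None)
```

```text
[ 0.3179 -0.0003  0.3692  0.5537  0.1915  0.0512  0.0613] 8.976795669163318e-06 [-0.4381 -0.6252  2.2774  0.1552  1.2302  1.0269]
start 0 [-0.2664 -0.0304  1.9551 -0.      1.2169  1.2274] 0.0
start 20 [-0.3859 -0.3839  2.3007  0.1933  0.919   1.0141] 0.0
start 30 [-0.4727 -0.5584  2.4725  0.3707  0.8053  0.8198] 0.0
start 35 [-0.5156 -0.5492  2.48    0.4298  0.8478  0.7356] 0.1251
start 40 [-0.568  -0.5194  2.48    0.5034  0.8993  0.6244] 0.2556
start 45 [-0.6354 -0.4729  2.48    0.6051  0.9562  0.4676] 0.3761
home 0 [-0.2086  0.2251  1.6813  0.      1.2352  1.2852] 0.0
home 20 [-0.2877 -0.0761  2.0452  0.1629  0.8513  1.1184] 0.0
home 30 [-0.3407 -0.1998  2.2137  0.333   0.6694  0.9389] 0.0
home 35 [-0.3708 -0.2501  2.2929  0.4654  0.5864  0.7997] 0.0
home 40 [-0.4032 -0.2894  2.3674  0.6475  0.5148  0.609 ] 0.0
home 45 [-0.4376 -0.3136  2.4354  0.893   0.4632  0.3524] 0.0
rod 0 [-0.2321  0.1154  1.8087 -0.      1.2174 -0.3091] 0.0
rod 20 [-0.3203 -0.1849  2.1451  0.1747  0.8652 -0.4896] 0.0
rod 30 [-0.38   -0.3147  2.3049  0.3479  0.7037 -0.6724] 0.0
rod 35 [-0.414  -0.3701  2.3811
[... 298 characters left out ...]
-0.0637  0.0759  0.0871] [-0.0231  0.087   0.0946] [-0.0442  0.081   0.0918] px 212.76296296296297 273.9111111111111
carrier top 3511 [-0.0845 -0.06    0.0765] [0.0282 0.06   0.084 ]
shelf 19356 [-0.0237 -0.1297  0.205 ] [0.01   0.1218 0.2116]
-0.1 -0.02280318921875475
0.1 -0.020451995448431928
w2 eye 1473 [-0.0657 -0.0938  0.093 ] [-0.0252 -0.0824  0.1004] [-0.046  -0.0876  0.0978] px 482.3068567549219 96.5010183299389
w2 fork 815 [-0.0635  0.0759  0.0871] [-0.023   0.087   0.0939] [-0.0439  0.081   0.0916] px 189.82576687116565 98.32638036809816
carrier top 17067 [-0.0851 -0.06    0.076 ] [0.0227 0.06   0.084 ]
shelf 64 [-0.1756  0.0005  0.205 ] [-0.1589  0.0027  0.2078]
-0.1 None
0.1 None
```

View pics/w2.png

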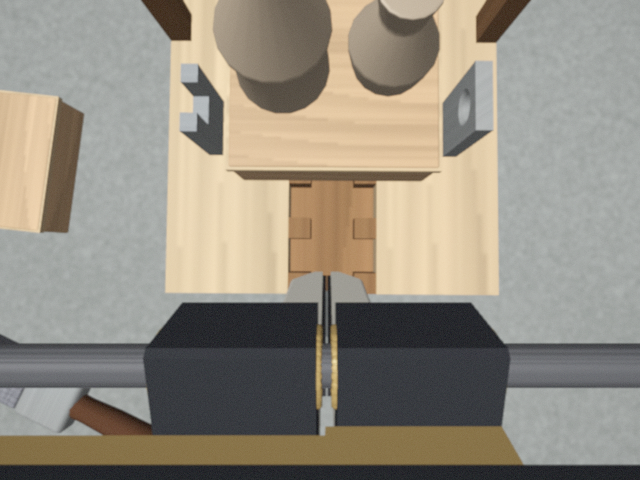

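w2 shows the carrier's back edge at (228..440,170), the mouth at row 293, the fork at (190,98) and the eyelet at (482,97). The refined rack pose is yaw 0.065 and origin (0.5838,-0.0793), with the back face at x≈-0.085.

```bash
sed -i 's/^PSI=.*/PSI=0.065;ORG=np.array([.5838,-.0793,0])/' h.py
python3 - <<'E'
from kin import *
P=np.load("P.npy");q=robot.read_state()["q"]
for x,l in((-.115,28),(-.09,28),(-.07,32),(-.05,32),(-.05,38),(-.03,38),(0,38),(0,40)):
    R=rot(PSI,np.radians(l));T=rk(x,.005,.058)-R.apply([0,0,.186]);print(x,l,*ik(P,T,R,q))
plan(rk(-.115,.005,.058),rot(PSI,np.radians(28)),.186)
E
```

```text
-0.115 28 [-0.4772 -0.5808  2.4772  0.3297  0.8453  0.8587] 5.171377556683088e-09
-0.09 28 [-0.4375 -0.4766  2.4118  0.3217  0.7966  0.8901] 7.289558195869574e-15
-0.07 32 [-0.4417 -0.4584  2.4266  0.4033  0.7145  0.819 ] 1.1767136447904513e-12
-0.05 32 [-0.4133 -0.3824  2.3742  0.397   0.6825  0.842 ] 1.2899558103118155e-11
-0.05 38 [-0.4609 -0.4516  2.4693  0.5716  0.6081  0.6561] 1.7283750122823135e-10
-0.03 38 [-0.4305 -0.3735  2.4158  0.5707  0.5726  0.6734] 2.3029455656123214e-15
0 38 [-0.3906 -0.2677  2.3367  0.5643  0.5312  0.7028] 1.4983587134089382e-11
0 40 [-0.4035 -0.2816  2.3658  0.6453  0.5037  0.6181] 2.4605266521681994e-10
t 1.95 tcp [ 0.3775 -0.0897  0.3291] target [ 0.3816 -0.0875  0.2222] rows 3 turn/row [-0.001  0.062  0.002]
[[-9, -1, 34], [-11, -1, 34], [-13, -1, 33]]
```

apply_moves(
  series=[
    [[-9,-1,34],[0,0.062,0.002]],
    [[-11,-1,34],[0,0.062,0.002]],
    [[-13,-1,33],[0,0.062,0.002]],
    [[0,0,0],[0,0,0]],
    [[0,0,0],[0,0,0]],
  ],
)

```text
t: 2.37
tool_pos: [0.381, -0.0858, 0.2218]
orientation: [-3.03, -0.098, -0.748]
force: [0.6, -0.6, 1.5]
opening: 0.0001
gripper_force: 0.0
```

```bash
cat > where.py <<'E'
from h import *
s=robot.read_state();R=Ro.from_rotvec(s["orientation"]);k=Rz=Ro.from_rotvec([0,0,PSI]).inv()
for a in(.186,.167):print(a,k.apply(s["tool_pos"]+R.apply([0,0,a])-ORG)*1e3)
M=(k*R).as_matrix();print("t",s["t"],"tool axes in rack\n",M,"\nF rack",k.apply(s["force"]),"M",k.apply(s["wrist_torque"]),"q",s["q"],"open",s["opening"])
E
python3 where.py
```

```text
0.186 [-116.2365    7.3491   57.1652]
0.167 [-125.0808    7.2787   73.9811]
t 2.3667 tool axes in rack
 [[ 0.8851  0.0004  0.4655]
 [-0.0015 -1.      0.0037]
 [ 0.4655 -0.004  -0.885 ]] 
F rack [ 0.552  -0.6086  1.5397] M [-0.0531  0.1712 -0.0467] q [-0.474  -0.5806  2.4774  0.3281  0.8499  0.864 ] open 9.095981545914568e-05
```

apply_moves(
  series=[
    [[3.5,1,1.9],[0,0,0]],
    [[3.5,1,1.9],[0,0,0]],
    [[3.5,0,1.9],[0,0,0]],
    [[3.5,0,1.9],[0,0,0]],
    [[3.5,0,1.9],[0,0,0]],
    [[1.8,0,0.9],[0,0,0]],
    [[1.8,0,0.9],[0,0,0]],
    [[1.8,0,0.9],[0,0,0]],
    [[1.8,0,0.9],[0,0,0]],
    [[1.8,0,0.9],[0,0,0]],
  ],
)

```text
t: 3.2
tool_pos: [0.4124, -0.0849, 0.2223]
orientation: [-3.029, -0.103, -0.751]
force: [-4.0, -0.2, 3.0]
opening: -0.0002
gripper_force: 2.0
```

```bash
python3 where.py
```

```text
0.186 [-84.4453   6.1903  57.9035]
0.167 [-93.3239   6.1209  74.7013]
t 3.2 tool axes in rack
 [[ 0.8841  0.0036  0.4673]
 [ 0.0021 -1.      0.0037]
 [ 0.4673 -0.0022 -0.8841]] 
F rack [-4.0038  0.0307  2.9682] M [0.0173 0.627  0.0313] q [-0.4287 -0.4516  2.3947  0.3215  0.7908  0.8942] open -0.00016396720840636974
```

apply_moves(
  series=[
    [[0,0,1.4],[0,0.0145,0]],
    [[0,0,1.4],[0,0.0145,0]],
    [[-0.1,0,1.5],[0,0.0145,0]],
    [[-0.1,0,1.5],[0,0.0145,0]],
    [[-0.1,0,1.5],[0,0.0145,0]],
    [[-0.2,0,1.6],[0,0.0145,0]],
    [[-0.2,0,1.6],[0,0.0145,0]],
    [[-0.2,0,1.7],[0,0.0145,0]],
    [[-0.2,0,1.7],[0,0.0145,0]],
    [[-0.3,0,1.8],[0,0.0145,0]],
    [[-0.3,0,1.8],[0,0.0145,0]],
    [[-0.3,0,1.8],[0,0.0145,0]],
  ],
)

```text
t: 4.2
tool_pos: [0.4212, -0.0845, 0.205]
orientation: [-2.947, -0.1, -1.013]
force: [-1.3, 0.3, -2.7]
opening: 0.0005
gripper_force: 1.1
```

```bash
python3 where.py
python3 - <<'E'
from h import *
import cv2,pickle
c=robot.calibration("wrist");p,d=robot.read_camera("wrist")
v,u=np.nonzero(d>0);Z=d[v,u];E=c["extrinsics"]
W=(np.c_[(u-c["cx"])/c["fx"]*Z,(v-c["cy"])/c["fy"]*Z,Z]-E[:3,3])@E[:3,:3]
L=(W-ORG)@Ro.from_rotvec([0,0,PSI]).as_matrix()
m=(abs(L[:,2]-.08)<.003)&(L[:,0]>-.1)&(L[:,0]<.06)
for y in(-.06,-.04,.04,.06):
    k=m&(abs(L[:,1]-y)<.006);print(y,np.percentile(L[k,0],[1,3]) if k.sum()>20 else k.sum())
E
```

```text
0.186 [-48.2107   6.0579  58.3474]
0.167 [-59.8926   5.9923  73.3318]
t 4.2 tool axes in rack
 [[ 0.7887  0.0032  0.6148]
 [ 0.0014 -1.      0.0035]
 [ 0.6148 -0.0019 -0.7886]] 
F rack [-1.2803  0.3707 -2.6758] M [0.0481 0.7179 0.0341] q [-0.4581 -0.4434  2.4629  0.5734  0.6086  0.6548] open 0.00045163671093709066
-0.06 [-0.0435 -0.0428]
-0.04 [-0.0431 -0.0427]
0.04 [-0.0412 -0.0408]
0.06 [-0.0407 -0.0402]
```

apply_moves(
  series=[
    [[2.4,0.3,1.8],[0,0,0]],
    [[2.4,0.3,1.8],[0,0,0]],
    [[2.4,0.3,1.8],[0,0,0]],
    [[2.4,0.3,1.8],[0,0,0]],
    [[2.4,0.3,1.8],[0,0,0]],
    [[2.4,0,1.8],[0,0,0]],
    [[2.4,0,1.8],[0,0,0]],
    [[2.4,0,1.8],[0,0,0]],
    [[2.4,0,1.8],[0,0,0]],
    [[2.4,0,1.8],[0,0,0]],
    [[1.6,0,1.2],[0,0,0]],
  ],
)

```text
t: 5.17
tool_pos: [0.4535, -0.0837, 0.2058]
orientation: [-2.947, -0.1, -1.011]
force: [-1.7, 0.9, -2.5]
opening: 0.0006
gripper_force: 1.1
```

```bash
cat > back.py <<'E'
from h import *
c=robot.calibration("wrist");p,d=robot.read_camera("wrist")
v,u=np.nonzero(d>0);Z=d[v,u];E=c["extrinsics"]
W=(np.c_[(u-c["cx"])/c["fx"]*Z,(v-c["cy"])/c["fy"]*Z,Z]-E[:3,3])@E[:3,:3]
L=(W-ORG)@Ro.from_rotvec([0,0,PSI]).as_matrix()
m=(abs(L[:,2]-.08)<.003)&(L[:,0]>-.1)&(L[:,0]<.06)
for y in(-.06,-.04,.04,.06):
    k=m&(abs(L[:,1]-y)<.006);print(y,np.percentile(L[k,0],[1,3]) if k.sum()>20 else k.sum())
E
python3 where.py;python3 back.py
```

```text
0.186 [-16.1153   4.7478  58.9521]
0.167 [-27.7766   4.6776  73.9524]
t 5.1667 tool axes in rack
 [[ 0.7895  0.0034  0.6138]
 [ 0.0014 -1.      0.0037]
 [ 0.6138 -0.002  -0.7895]] 
F rack [-1.6034  0.9832 -2.4819] M [0.0233 0.7419 0.0327] q [-0.4144 -0.3214  2.3749  0.5695  0.56    0.6824] open 0.0006200268939162481
-0.06 [-0.0108 -0.0101]
-0.04 [-0.0105 -0.0101]
0.04 [-0.0093 -0.009 ]
0.06 [-0.009  -0.0084]
```

apply_moves(
  series=[
    [[1.2,0.1,0.9],[0,0,0]],
    [[1.2,0.1,0.9],[0,0,0]],
    [[1.2,0.1,0.9],[0,0,0]],
    [[0.8,0.1,0.6],[0,0,0]],
    [[0.8,0,0.6],[0,0,0]],
    [[0.8,0,0.6],[0,0,0]],
  ],
)

```text
t: 5.72
tool_pos: [0.4608, -0.0836, 0.2059]
orientation: [-2.948, -0.1, -1.011]
force: [-3.1, 0.3, -0.5]
opening: 0.0006
gripper_force: 1.4
```

```bash
python3 where.py;python3 back.py
```

```text
0.186 [-8.9065  4.3244 59.04  ]
0.167 [-20.5674   4.2563  74.0406]
t 5.7167 tool axes in rack
 [[ 0.7895  0.0033  0.6137]
 [ 0.0015 -1.      0.0036]
 [ 0.6137 -0.0019 -0.7895]] 
F rack [-3.0809  0.4974 -0.4732] M [ 0.0977  0.7485 -0.008 ] q [-0.4059 -0.2962  2.3556  0.5682  0.5508  0.6885] open 0.000592230762489373
-0.06 [-0.0034 -0.0027]
-0.04 [-0.0032 -0.0027]
0.04 [-0.0023 -0.0021]
0.06 [-0.0021 -0.0015]
```

apply_moves(
  series=[
    [[0.8,0,0.6],[0,0,0]],
    [[0.8,0,0.6],[0,0,0]],
    [[0.4,0,0.3],[0,0,0]],
    [[0.4,0,0.3],[0,0,0]],
    [[0,0,0],[0,0,0]],
  ],
)

```text
t: 6.18
tool_pos: [0.4631, -0.0836, 0.2057]
orientation: [-2.948, -0.101, -1.008]
force: [-23.8, -2.6, 14.1]
opening: 0.0004
gripper_force: 12.1
```

```bash
python3 where.py;python3 back.py
```

```text
0.186 [-6.7792  4.2963 58.6193]
0.167 [-18.4156   4.2221  73.6388]
t 6.1833 tool axes in rack
 [[ 0.7905  0.0039  0.6124]
 [ 0.0019 -1.      0.0039]
 [ 0.6125 -0.0019 -0.7905]] 
F rack [-23.9039  -1.0483  14.1429] M [-0.1682  2.026  -0.1201] q [-0.403  -0.287   2.3486  0.5659  0.5488  0.6917] open 0.0004303697457466916
-0.06 [-0.0021 -0.0014]
-0.04 [-0.0019 -0.0015]
0.04 [-0.0012 -0.0009]
0.06 [-0.0009 -0.0004]
```

The carrier is seated: the force rose to 24 N and the back face reads within about 1 mm of home and square to 0.6°. Backing off now.

apply_moves(
  series=[
    [[-6,0,-5],[0,0,0]],
    [[-12,0,-9],[0,0,0]],
    [[-12,0,-9],[0,-0.05,0]],
    [[-15,0,-15],[0,-0.1,0]],
    [[0,0,-20],[0,-0.1,0]],
  ],
)

```text
t: 6.65
tool_pos: [0.3922, -0.088, 0.224]
orientation: [-3.061, -0.1, -0.622]
force: [-0.1, 1.0, -0.7]
opening: 0.0003
gripper_force: 0.0
```

Run:
```python
from kin import *
s=robot.read_state();print(s["q"],s["force"])
a=-15.6/57.3
plan([.37,.02,.38],rot(PSI,.1)); 
R=rot(a,0);print(ik(np.load("P.npy"),np.array([.501,.3,.207]),R,[.5,0,1.7,0,1.3,2.3]))
print(ik(np.load("P.npy"),np.array([.45,.28,.36]),R,[.5,0,1.7,0,1.3,2.3]))
```

```text
[-0.4413 -0.4893  2.4021  0.2498  0.8908  0.9399] [-0.1114  1.0307 -0.7492]
t 6.65 tcp [ 0.3922 -0.088   0.224 ] target [0.37 0.02 0.38] rows 5 turn/row [-0.001 -0.06  -0.   ]
[[9, -22, -30], [8, -22, -30], [6, -22, -31], [4, -22, -31], [2, -22, -31]]
(array([0.4518, 0.2681, 1.7096, 0.    , 1.164 , 2.2948]), np.float64(1.4541908674370036e-15))
(array([ 0.4599, -0.034 ,  1.74  ,  0.    ,  1.4356,  2.3029]), np.float64(4.53626848748835e-12))
```

apply_moves(
  series=[
    [[9,-22,-30],[0,-0.06,0]],
    [[8,-22,-30],[0,-0.06,0]],
    [[6,-22,-31],[0,-0.06,0]],
    [[4,-22,-31],[0,-0.06,0]],
    [[2,-22,-31],[0,-0.06,0]],
  ],
  claw=0.6,
)

```text
t: 7.07
tool_pos: [0.3714, 0.0211, 0.3852]
orientation: [-3.13, -0.106, -0.175]
force: [1.3, 0.0, -0.1]
opening: 0.0291
gripper_force: 0.0
```

Run:
```python
from kin import *
plan([.50,.30,.34],rot(-15.6/57.3,0))
```

```text
t 7.0667 tcp [0.3714 0.0211 0.3852] target [0.5  0.3  0.34] rows 8 turn/row [-0.002 -0.014  0.042]
[[18, -34, 8], [16, -34, 7], [15, -35, 7], [14, -36, 7], [12, -36, 7], [11, -37, 6], [9, -37, 6], [8, -38, 6]]
```

apply_moves(
  series=[
    [[18,-34,8],[-0.002,-0.014,0.042]],
    [[16,-34,7],[-0.002,-0.014,0.042]],
    [[15,-35,7],[-0.002,-0.014,0.042]],
    [[14,-36,7],[-0.002,-0.014,0.042]],
    [[12,-36,7],[-0.002,-0.014,0.042]],
    [[11,-37,6],[-0.002,-0.014,0.042]],
    [[9,-37,6],[-0.002,-0.014,0.042]],
    [[8,-38,6],[-0.002,-0.014,0.042]],
    [[0,0,0],[0,0,0]],
    [[0,0,0],[0,0,0]],
  ],
)

```text
t: 7.9
tool_pos: [0.5011, 0.3013, 0.3353]
orientation: [-3.111, 0.415, 0.008]
force: [-0.1, -1.7, 0.5]
opening: 0.0555
gripper_force: 0.0
```

Run:
```python
from kin import *
import cv2
c=robot.calibration("wrist");s=robot.read_state();p,d=robot.read_camera("wrist");cv2.imwrite("pics/w3.png",p)
hsv=cv2.cvtColor(p,cv2.COLOR_BGR2HSV)
v,u=np.nonzero(d>0);Z=d[v,u];E=c["extrinsics"]
W=(np.c_[(u-c["cx"])/c["fx"]*Z,(v-c["cy"])/c["fy"]*Z,Z]-E[:3,3])@E[:3,:3]
print(s["tool_pos"])
m=(W[:,2]>.036)&(W[:,2]<.056)&(hsv[v,u,1]<60)&(np.hypot(W[:,0]-.5,W[:,1]-.3)<.13)
Q=W[m];ctr=Q.mean(0);w,V=np.linalg.eigh(np.cov((Q-ctr)[:,:2].T));ax=V[:,1]*np.sign(V[0,1])
t=(Q-ctr)[:,:2]@ax;n=(Q-ctr)[:,:2]@[-ax[1],ax[0]]
print(m.sum(),ctr,"yaw",np.degrees(np.arctan2(ax[1],ax[0])),"len",t.min(),t.max(),"width",np.percentile(n,[1,99]),"z",np.percentile(Q[:,2],[5,95]))
mid=ctr[:2]+ax*(t.min()+t.max())/2;print("mid",mid,"px",proj("wrist",[*mid,.04],c))
a=np.arctan2(ax[1],ax[0]);plan([*mid,.0395],rot(a,0),.167)
```

```text
[0.5011 0.3013 0.3353]
4749 [0.5168 0.2955 0.0448] yaw -15.2892062337384 len -0.10345246725422622 0.08506244712208529 width [-0.0057  0.0061] z [0.042  0.0467]
mid [0.508  0.2979] px [[328.6752 216.3914]]
t 7.95 tcp [0.501  0.3002 0.3366] target [0.508  0.2979 0.2065] rows 4 turn/row [-0.001  0.001  0.   ]
[[2, 0, 33], [2, 0, 33], [2, 0, 33], [2, 0, 33]]
```

View pics/w3.png

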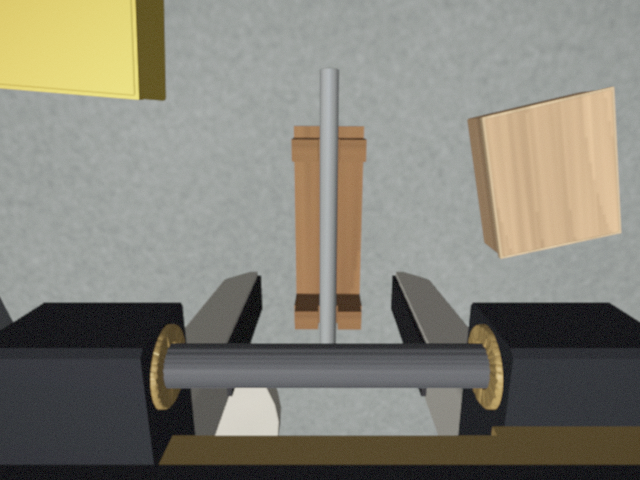

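The steel rod is at (328,70..340) in its rest; the near end is hidden by the gripper, so I take its middle from the far end: (0.5024,0.2994). Descending and gripping.

apply_moves(
  series=[
    [[0.4,0,30],[0,0,0]],
    [[0.4,0,30],[0,0,0]],
    [[0.4,0,30],[0,0,0]],
    [[0.4,0,20],[0,0,0]],
    [[0,0,12],[0,0,0]],
    [[0,0,8],[0,0,0]],
    [[0,0,0],[0,0,0]],
  ],
)

```text
t: 8.53
tool_pos: [0.5019, 0.2989, 0.2072]
orientation: [-3.109, 0.42, 0.005]
force: [-0.3, 0.5, 0.3]
opening: 0.0559
gripper_force: 0.0
```

apply_moves(
  series=[
    [[0,0,0],[0,0,0]],
    [[0,0,0],[0,0,0]],
    [[0,0,0],[0,0,0]],
    [[0,0,0],[0,0,0]],
    [[0,0,0],[0,0,0]],
    [[0,0,0],[0,0,0]],
    [[0,0,0],[0,0,0]],
  ],
  claw=0,
  newtons=40,
)

```text
t: 9.12
tool_pos: [0.5021, 0.2998, 0.2076]
orientation: [-3.109, 0.419, 0.004]
force: [0.2, -0.1, -0.2]
opening: 0.0136
gripper_force: 0.0
```

apply_moves(
  series=[
    [[0,0,-10],[0,0,0]],
    [[0,0,-25],[0,0,0]],
    [[0,0,-35],[0,0,0]],
    [[0,0,-35],[0,0,0]],
    [[0,0,-35],[0,0,0]],
    [[0,0,0],[0,0,0]],
  ],
)

```text
t: 9.62
tool_pos: [0.5042, 0.3, 0.3571]
orientation: [-3.102, 0.418, -0.012]
force: [0.7, -0.2, 1.2]
opening: 0.0108
gripper_force: 40.0
```

Run:
```python
from kin import *
s=robot.read_state();print(s["tool_pos"],s["opening"],s["gripper_force"],s["force"],s["q"])
P=np.load("P.npy")
for l in(36,38,40,42):
  for y in(.04,-.005):
    R=rot(PSI,np.radians(l),True);T=rk(-.045,y,.078)-R.apply([0,0,.167]);print(l,y,*ik(P,T,R,[-.4,-.4,2.4,.5,.6,-.8]))
    R=rot(PSI,np.radians(l),True);T=rk(-.045,y,.15)-R.apply([0,0,.167]);print(" up",*ik(P,T,R,[-.4,-.4,2.4,.5,.6,-.8]))
R=rot(PSI,.1,True);print(ik(P,np.array([.42,.05,.36]),R,[-.1,-.1,2.,.1,1,-.2]))
plan([.42,.10,.38],R)
```

```text
[0.5042 0.3    0.3571] 0.010758807706929161 40.00074326992035 [ 0.6521 -0.2379  1.2451] [0.4476 0.1142 1.593  0.0053 1.4215 2.2853]
36 0.04 [-0.3255 -0.4193  2.4212  0.4149  0.5883 -0.6727] 1.446312643313859e-11
 up [-0.3255 -0.5609  2.3704  0.3279  0.7678 -0.5615] 3.997192716318599e-09
36 -0.005 [-0.4469 -0.3665  2.3841  0.5155  0.6238 -0.8577] 1.9336869126739134e-12
 up [-0.4469 -0.5066  2.3356  0.4163  0.7925 -0.7276] 4.945213672556037e-13
38 0.04 [-0.3374 -0.441   2.4517  0.4725  0.5584 -0.7327] 3.813103675317142e-09
 up [-0.3374 -0.5909  2.4032  0.3658  0.7399 -0.5993] 9.676331710018974e-15
38 -0.005 [-0.4617 -0.3847  2.413   0.5805  0.5996 -0.926 ] 2.7403975317732916e-15
 up [-0.4617 -0.5327  2.367   0.4616  0.7683 -0.7732] 1.1223355691253798e-10
40 0.04 [-0.3497 -0.4597  2.48    0.5354  0.5323 -0.7984] 0.0028757631803817984
 up [-0.3498 -0.6203  2.4359  0.4072  0.713  -0.6407] 4.5642458422231e-13
40 -0.005 [-0.4769 -0.4009  2.4412  0.6523  0.5778 -1.0013] 3.2227058050461678e-12
 up [-0.4769 -0.5578  2.3981  0.5106  0.7455 -0.8226] 3.422814860440729e-09
42 0.04 [-0.3605 -0.4512  2.48    0.5597  0.5456 -0.8302] 0.055558661553180864
 up [-0.3626 -0.6491  2.4683  0.4526  0.6873 -0.686 ] 5.207094913449379e-11
42 -0.005 [-0.4925 -0.415   2.4685  0.7311  0.5588 -1.0841] 8.539208716133146e-12
 up [-0.4925 -0.5819  2.4287  0.5635  0.7244 -0.8758] 7.698558159590342e-15
(array([-0.0061, -0.4062,  2.0591,  0.0072,  1.389 , -0.072 ]), np.float64(4.1025975486724525e-15))
t 9.6167 tcp [0.5042 0.3    0.3571] target [0.42 0.1  0.38] rows 16 turn/row [-0.004  0.005 -0.119]
[[-2, 13, -2], [-3, 13, -2], [-5, 13, -2], [-6, 12, -1], [-8, 11, -1], [-9, 10, -1], [-10, 9, -1], [-11, 8, -1], [-12, 6, -2], [-13, 5, -2], [-13, 3, -2], [-13, 2, -2], [-14, 0, -2], [-13, -1, -2], [-13, -3, -2], [-13, -4, -2]]
```

Run:
```python
from kin import *
P=np.load("P.npy")
for phi in(15,20,25):
 for l in(45,48):
  for g in(.162,):
   for y,z in((.03,.14),(.03,.078),(-.005,.078)):
    R=rot(PSI,np.radians(l),True)*Ry(np.radians(phi));T=rk(-.045,y,z)-R.apply([0,0,g]);q,e=ik(P,T,R,[-.4,-.4,2.4,.5,.6,-.8]);print(phi,l,y,z,q,round(e,4))
R=rot(np.radians(-15.3),0)*Ry(np.radians(20));T=np.array([.5024,.2994,.0395])-R.apply([0,0,.162]);print(ik(P,T,R,[.4,.1,1.6,0,1.4,2.3]))
```

```text
15 45 0.03 0.14 [-0.6359 -0.4079  2.3854  0.9192  0.9319 -1.2975] 0.0
15 45 0.03 0.078 [-0.6359 -0.2471  2.4019  1.0407  0.8328 -1.4882] 0.0
15 45 -0.005 0.078 [-0.7104 -0.1801  2.3472  1.0357  0.8799 -1.5438] 0.0
15 48 0.03 0.14 [-0.6601 -0.4197  2.4205  0.9947  0.9251 -1.3877] 0.0
15 48 0.03 0.078 [-0.6601 -0.245   2.4309  1.1288  0.8345 -1.5975] 0.0
15 48 -0.005 0.078 [-0.7352 -0.1753  2.3741  1.118   0.8839 -1.6478] 0.0
20 45 0.03 0.14 [-0.6865 -0.3118  2.3291  0.962   1.0307 -1.3823] 0.0
20 45 0.03 0.078 [-0.6865 -0.155   2.3413  1.0571  0.9405 -1.554 ] 0.0
20 45 -0.005 0.078 [-0.7534 -0.0896  2.283   1.0414  0.9842 -1.5946] 0.0
20 48 0.03 0.14 [-0.7098 -0.3182  2.3608  1.0281  1.0273 -1.4677] 0.0
20 48 0.03 0.078 [-0.7098 -0.1495  2.3673  1.1307  0.9444 -1.6529] 0.0
20 48 -0.005 0.078 [-0.7769 -0.0824  2.3073  1.1105  0.9893 -1.6889] 0.0
25 45 0.03 0.14 [-0.7258 -0.2124  2.2679  0.9872  1.1246 -1.448 ] 0.0
25 45 0.03 0.078 [-0.7258 -0.0599  2.2756  1.0601  1.041  -1.6029] 0.0
25 45 -0.005 0.078 [-0.7863  0.0029  2.2145  1.0379  1.0821 -1.6321] 0.0
25 48 0.03 0.14 [-0.7478 -0.2147  2.2964  1.0448  1.1233 -1.5287] 0.0
25 48 0.03 0.078 [-0.7478 -0.0522  2.2988  1.122   1.0458 -1.6935] 0.0
25 48 -0.005 0.078 [-0.8081  0.0115  2.2363  1.0964  1.0875 -1.7187] 0.0
(array([ 0.6087,  0.1226,  1.9337, -0.3459,  0.8863,  2.6398]), np.float64(6.925961109964168e-07))
```

Lean 40 is the most this grasp allows, and it would foul the shelf. I'll set the rod back in its rest and regrasp it with a 20° tilt along the rod, which permits a lean of 48°.

Run:
```python
from kin import *
plan([.5021,.2998,.2072],rot(np.radians(-15.3),0))
P=np.load("P.npy")
R=rot(np.radians(164.7),0)*Ry(np.radians(20));print(ik(P,np.array([.5024,.2994,.0395])-R.apply([0,0,.164]),R,[.4,.5,1.4,0,1.4,-.7]))
R=rot(np.radians(164.7),0);print(ik(P,np.array([.5024,.2994,.0395])-R.apply([0,0,.164]),R,[.4,.5,1.4,0,1.4,-.7]))
```

```text
t 9.6167 tcp [0.5042 0.3    0.3571] target [0.5021 0.2998 0.2072] rows 4 turn/row [-0.003 -0.002 -0.   ]
[[-1, 1, 37], [-1, 1, 37], [-1, 0, 37], [-1, 0, 37]]
(array([ 0.3313,  0.5192,  1.4368,  0.1947,  1.4795, -1.019 ]), np.float64(9.346642670291029e-12))
(array([ 0.4498,  0.2751,  1.7083, -0.    ,  1.1582, -0.854 ]), np.float64(1.9315660957185995e-10))
```

apply_moves(
  series=[
    [[0,0,35],[0,0,0]],
    [[0,0,35],[0,0,0]],
    [[0,0,30],[0,0,0]],
    [[0,0,20],[0,0,0]],
    [[0,0,0],[0,0,0]],
    [[0,0,0],[0,0,0]],
  ],
)

```text
t: 10.12
tool_pos: [0.5015, 0.2993, 0.2266]
orientation: [-3.111, 0.419, 0.009]
force: [0.1, 0.2, -0.7]
opening: 0.0107
gripper_force: 40.0
```

Run:
```python
from kin import *
plan([.5021,.2998,.2072],rot(np.radians(-15.3),0))
```

```text
t 10.1167 tcp [0.5015 0.2993 0.2266] target [0.5021 0.2998 0.2072] rows 1 turn/row [-0.002  0.006 -0.001]
[[1, -1, 19]]
```

apply_moves(
  series=[
    [[0.5,0,8],[0,0,0]],
    [[0,0,7],[0,0,0]],
    [[0,0,4],[0,0,0]],
    [[0,0,0],[0,0,0]],
    [[0,0,0],[0,0,0]],
  ],
)

```text
t: 10.53
tool_pos: [0.5027, 0.2997, 0.2089]
orientation: [-3.109, 0.419, 0.004]
force: [-0.2, 0.3, -0.8]
opening: 0.0112
gripper_force: 40.0
```

apply_moves(
  series=[
    [[0,0,0],[0,0,0]],
    [[0,0,0],[0,0,0]],
    [[0,0,0],[0,0,0]],
    [[0,0,-15],[0,0,0]],
    [[0,0,-35],[0,0,0]],
    [[0,0,-35],[0,0,0]],
    [[0,0,-35],[0,0,-0.1]],
    [[0,0,0],[0,0,-0.12]],
    [[0,0,0],[0,0,-0.12]],
    [[0,0,0],[0,0,-0.12]],
    [[0,0,0],[0,0,-0.12]],
    [[0,0,0],[0,0,-0.12]],
  ],
  claw=0.6,
)

```text
t: 11.53
tool_pos: [0.5028, 0.299, 0.3289]
orientation: [-3.061, -0.682, 0.001]
force: [0.1, -0.8, -0.5]
opening: 0.056
gripper_force: 0.0
```

apply_moves(
  series=[
    [[0,0,0],[0,0,-0.12]],
    [[0,0,0],[0,0,-0.12]],
    [[0,0,0],[0,0,-0.12]],
    [[0,0,0],[0,0,-0.12]],
    [[0,0,0],[0,0,-0.12]],
    [[0,0,0],[0,0,-0.12]],
    [[0,0,0],[0,0,-0.12]],
    [[0,0,0],[0,0,-0.12]],
    [[0,0,0],[0,0,-0.12]],
    [[0,0,0],[0,0,-0.12]],
    [[0,0,0],[0,0,-0.12]],
    [[0,0,0],[0,0,-0.12]],
  ],
)

```text
t: 12.53
tool_pos: [0.5028, 0.299, 0.3288]
orientation: [-1.853, -2.532, -0.005]
force: [-0.3, 0.2, 0.1]
opening: 0.056
gripper_force: 0.0
```

apply_moves(
  series=[
    [[0,0,0],[0,0,-0.12]],
    [[0,0,0],[0,0,-0.12]],
    [[0,0,0],[0,0,-0.12]],
    [[0,0,0],[0,0,-0.12]],
    [[0,0,0],[0,0,-0.12]],
    [[0,0,0],[0,0,-0.12]],
    [[0,0,0],[0,0,-0.12]],
    [[0,0,0],[0,0,0]],
    [[0,0,0],[0,0,0]],
  ],
)

```text
t: 13.28
tool_pos: [0.5028, 0.299, 0.3287]
orientation: [-0.675, -3.065, -0.007]
force: [-0.2, -0.6, -0.2]
opening: 0.0556
gripper_force: 0.0
```

Run:
```python
from kin import *
import cv2
c=robot.calibration("wrist");s=robot.read_state();p,d=robot.read_camera("wrist");cv2.imwrite("pics/w4.png",p)
hsv=cv2.cvtColor(p,cv2.COLOR_BGR2HSV)
v,u=np.nonzero(d>0);Z=d[v,u];E=c["extrinsics"]
W=(np.c_[(u-c["cx"])/c["fx"]*Z,(v-c["cy"])/c["fy"]*Z,Z]-E[:3,3])@E[:3,:3]
m=(W[:,2]>.036)&(W[:,2]<.056)&(hsv[v,u,1]<60)&(np.hypot(W[:,0]-.5,W[:,1]-.3)<.13)
Q=W[m];ctr=Q.mean(0);w,V=np.linalg.eigh(np.cov((Q-ctr)[:,:2].T));ax=V[:,1]*np.sign(V[0,1])
t=(Q-ctr)[:,:2]@ax;print(m.sum(),ctr,"yaw",np.degrees(np.arctan2(ax[1],ax[0])),"ends",ctr[:2]+ax*t.min(),ctr[:2]+ax*t.max())
print(s["q"],s["opening"]);a=np.arctan2(-ax[1],-ax[0])
for h in(.05,0):plan([*(ctr[:2]+ax*(t.min()+.1)),.0395+h],rot(a,0)*Ry(np.radians(20)),.164)
```

```text
4809 [0.4875 0.3044 0.0448] yaw -15.42927603330851 ends [0.4071 0.3266] [0.5831 0.278 ]
[ 0.4471  0.137   1.6214  0.0054  1.3828 -0.6915] 0.055624692805885965
t 13.3333 tcp [0.5028 0.299  0.3286] target [0.5576 0.285  0.2436] rows 3 turn/row [ 0.011  0.115 -0.054]
[[-19, 3, 28], [-22, 3, 26], [-25, 2, 23]]
t 13.3333 tcp [0.5028 0.299  0.3286] target [0.5576 0.285  0.1936] rows 4 turn/row [ 0.008  0.086 -0.041]
[[-14, 2, 34], [-17, 2, 32], [-20, 2, 31], [-22, 1, 29]]
```

apply_moves(
  series=[
    [[-19,3,28],[0.011,0.115,-0.054]],
    [[-22,3,26],[0.011,0.115,-0.054]],
    [[-25,2,23],[0.011,0.115,-0.054]],
    [[0,0,0],[0,0,0]],
    [[0,0,0],[0,0,0]],
  ],
)

```text
t: 13.75
tool_pos: [0.5579, 0.284, 0.2374]
orientation: [-0.383, -2.766, -0.055]
force: [-0.3, -0.6, 0.2]
opening: 0.0552
gripper_force: 0.0
```

Run:
```python
from kin import *
plan([.5035,.3,.0395],rot(np.radians(164.6),0)*Ry(np.radians(20)),.164,step=20)
```

```text
t 13.75 tcp [0.5579 0.284  0.2374] target [0.5576 0.2851 0.1936] rows 3 turn/row [-0.002 -0.001 -0.002]
[[-5, 0, 14], [-5, 0, 14], [-5, 0, 14]]
```

apply_moves(
  series=[
    [[-5,0,14],[-0.002,-0.001,-0.002]],
    [[-5,0,14],[-0.002,-0.001,-0.002]],
    [[-5,0,13],[-0.002,-0.001,-0.002]],
    [[0,0,0],[0,0,0]],
    [[0,0,0],[0,0,0]],
  ],
)

```text
t: 14.17
tool_pos: [0.5586, 0.286, 0.2024]
orientation: [-0.369, -2.783, -0.074]
force: [0.5, 0.7, 0.3]
opening: 0.0556
gripper_force: 0.0
```

apply_moves(
  series=[
    [[0,0,0],[0,0,0]],
    [[0,0,0],[0,0,0]],
    [[0,0,0],[0,0,0]],
    [[0,0,0],[0,0,0]],
    [[0,0,0],[0,0,0]],
    [[0,0,0],[0,0,0]],
    [[0,0,0],[0,0,0]],
    [[0,0,0],[0,0,0]],
    [[0,0,0],[0,0,0]],
  ],
  claw=0,
  newtons=40,
)

```text
t: 14.92
tool_pos: [0.559, 0.2853, 0.2001]
orientation: [-0.368, -2.78, -0.072]
force: [-1.1, -1.1, 0.8]
opening: 0.0108
gripper_force: 40.0
```

```bash
cat > rodpose.py <<'E'
# record where the rod (axis z .04, middle .5035,.3, yaw 164.6deg) sits in the tool frame
from h import *
s=robot.read_state();R=Ro.from_rotvec(s["orientation"]);a=np.radians(164.6)
c=R.inv().apply(np.array([.5035,.3,.040])-s["tool_pos"]);d=R.inv().apply([np.cos(a),np.sin(a),0])
np.save("rod.npy",[c,d]);print(s["t"],s["opening"],s["gripper_force"],"rod centre in tool",c*1e3,"dir",d)
E
python3 rodpose.py
python3 - <<'E'
from kin import *
P=np.load("P.npy")
plan(np.array([.5576,.2851,.36]),rot(np.radians(164.6),0)*Ry(np.radians(20)))
for T,l in(([.42,.05,.38],.2),([.40,0,.38],.3),([.40,-.1,.36],.5)):
    R=rot(PSI,l,True)*Ry(np.radians(20));print(*ik(P,np.array(T),R,[0,-.2,2.,.3,1.2,-.8]))
E
```

```text
14.9167 0.01080228500571113 40.00252962112427 rod centre in tool [  0.7085  -1.3448 170.1061] dir [0.9428 0.0042 0.3334]
t 14.9167 tcp [0.559  0.2853 0.2001] target [0.5576 0.2851 0.36  ] rows 4 turn/row [0.001 0.002 0.002]
[[14, 0, -38], [14, 0, -38], [14, 0, -38], [14, 0, -37]]
[-0.1774 -0.4586  2.086   0.3911  1.4191 -0.3191] 1.8938509372425545e-15
[-0.337  -0.5631  2.1644  0.4425  1.4212 -0.4958] 1.4423749991612395e-10
[-0.6353 -0.5295  2.2045  0.5996  1.36   -0.8873] 9.563850055485542e-16
```

apply_moves(
  series=[
    [[7,0,-20],[0,0,0]],
    [[14,0,-38],[0,0,0]],
    [[14,0,-38],[0,0,0]],
    [[14,0,-38],[0,0,0]],
    [[7,0,-20],[0,0,0]],
    [[0,0,0],[0,0,0]],
  ],
)

```text
t: 15.42
tool_pos: [0.5585, 0.2853, 0.3715]
orientation: [-0.368, -2.79, -0.08]
force: [1.3, 0.6, -0.3]
opening: 0.0108
gripper_force: 40.0
```

Run:
```python
from kin import *
plan([.41,0.02,.38],rot(PSI,.25,True)*Ry(np.radians(19.5)),step=38)
```

```text
t 15.4167 tcp [0.5585 0.2853 0.3715] target [0.41 0.02 0.38] rows 10 turn/row [-0.06  -0.016  0.11 ]
[[7, -29, 1], [4, -30, -1], [1, -30, -2], [-3, -30, -4], [-6, -29, -6], [-9, -28, -8], [-12, -26, -9], [-15, -24, -10], [-18, -22, -12], [-20, -19, -12]]
```

apply_moves(
  series=[
    [[7,-29,1],[-0.06,-0.016,0.11]],
    [[4,-30,-1],[-0.06,-0.016,0.11]],
    [[1,-30,-2],[-0.06,-0.016,0.11]],
    [[-3,-30,-4],[-0.06,-0.016,0.11]],
    [[-6,-29,-6],[-0.06,-0.016,0.11]],
    [[-9,-28,-8],[-0.06,-0.016,0.11]],
    [[-12,-26,-9],[-0.06,-0.016,0.11]],
    [[-15,-24,-10],[-0.06,-0.016,0.11]],
    [[-18,-22,-12],[-0.06,-0.016,0.11]],
    [[-20,-19,-12],[-0.06,-0.016,0.11]],
    [[0,0,0],[0,0,0]],
    [[0,0,0],[0,0,0]],
  ],
)

```text
t: 16.42
tool_pos: [0.4101, 0.0193, 0.3744]
orientation: [-1.999, -2.239, -0.605]
force: [0.3, 1.0, -1.2]
opening: 0.0109
gripper_force: 40.0
```

```bash
cat >> kin.py <<'E'
def rodplan(x,y,z,lean,**k):   # rod centre to rack x,y,z with the rod along rack y
    c,d=np.load("rod.npy");R=rot(PSI,np.radians(lean),True)*Ry(np.arctan2(d[2],d[0]))
    e=Ro.from_rotvec([0,0,-np.arcsin(d[1])]);R=R*e
    T=rk(x,y,z)-R.apply(c);print("ik",*ik(np.load("P.npy"),T,R,[-.5,-.3,2.3,.9,1.,-1.3]));plan(T,R,**k)
def rodnow():
    c,d=np.load("rod.npy");s=robot.read_state();R=Ro.from_rotvec(s["orientation"]);k=Rz(-PSI)
    print("t",s["t"],"rod rack mm",k.apply(s["tool_pos"]+R.apply(c)-ORG)*1e3,"dir",k.apply(R.apply(d)),"F",k.apply(s["force"]),"tool\n",(k*R).as_matrix(),s["q"])
E
python3 - <<'E'
from kin import *
rodnow();rodplan(-.085,.03,.16,48,step=35,ang=.1)
E
```

```text
t 16.4167 rod rack mm [-130.7429  165.9666  218.0246] dir [-0.002   1.     -0.0074] F [ 0.3394  1.0165 -1.2127] tool
 [[-0.0845  0.9717  0.2208]
 [ 0.945   0.0078  0.327 ]
 [ 0.316   0.2363 -0.9189]] [-0.2597 -0.5032  2.1277  0.3951  1.4161 -0.4145]
ik [-0.8111 -0.5231  2.4465  0.9606  1.161  -1.4158] 1.0042141338181257e-09
t 16.4167 tcp [0.4101 0.0193 0.3744] target [ 0.3829 -0.1198  0.2682] rows 6 turn/row [-0.095  0.001 -0.032]
[[-27, -10, 7], [-26, -12, 6], [-26, -13, 5], [-25, -14, 4], [-25, -16, 2], [-24, -16, 1]]
```

apply_moves(
  series=[
    [[-27,-10,7],[-0.095,0.001,-0.032]],
    [[-26,-12,6],[-0.095,0.001,-0.032]],
    [[-26,-13,5],[-0.095,0.001,-0.032]],
    [[-25,-14,4],[-0.095,0.001,-0.032]],
    [[-25,-16,2],[-0.095,0.001,-0.032]],
    [[-24,-16,1],[-0.095,0.001,-0.032]],
    [[0,0,0],[0,0,0]],
    [[0,0,0],[0,0,0]],
    [[0,0,0],[0,0,0]],
  ],
)

```text
t: 17.17
tool_pos: [0.3848, -0.1148, 0.2726]
orientation: [1.622, 2.024, 1.135]
force: [-0.2, 0.1, -1.6]
opening: 0.0112
gripper_force: 40.0
```

Run:
```python
from kin import *
import cv2
rodnow()
c,d=np.load("rod.npy");s=robot.read_state();R=Ro.from_rotvec(s["orientation"])
cal=robot.calibration("wrist");p,D=robot.read_camera("wrist")
v,u=np.nonzero(D>0);Z=D[v,u];E=cal["extrinsics"]
W=(np.c_[(u-cal["cx"])/cal["fx"]*Z,(v-cal["cy"])/cal["fy"]*Z,Z]-E[:3,3])@E[:3,:3]
t=R.inv().apply(W-s["tool_pos"])-c;a=t@d;r=t-np.outer(a,d);m=(np.linalg.norm(r,axis=1)<.013)&(abs(a)<.115)&(abs(a)>.02)
L=((W-ORG)@Rz(PSI).as_matrix())[m];print("n",m.sum(),"a range",a[m].min(),a[m].max())
for y in np.arange(-.08,.16,.03):
    k=abs(L[:,1]-y)<.01
    if k.sum()>20:print(round(y,3),k.sum(),"x",np.percentile(L[k,0],[2,50,98]),"z",np.percentile(L[k,2],[2,50,98]))
p2,_=robot.read_camera("side");cv2.imwrite("pics/mix.png",np.vstack([p2[130:320,160:440]]).repeat(2,0).repeat(2,1));cv2.imwrite("pics/w5.png",p)
```

```text
t 17.1667 rod rack mm [-84.5553  36.0953 163.1688] dir [-0.0035  1.      0.0075] F [-0.237   0.1134 -1.6134] tool
 [[-0.2508  0.6788  0.6902]
 [ 0.9402  0.0011  0.3406]
 [ 0.2305  0.7344 -0.6384]] [-0.7934 -0.5311  2.4398  0.9452  1.1657 -1.38  ]
n 7275 a range -0.04906652946914869 0.09992547923957476
-0.02 150 x [-0.0895 -0.0873 -0.0799] z [0.1607 0.1679 0.1704]
0.01 453 x [-0.0897 -0.0875 -0.0806] z [0.1613 0.1683 0.1707]
0.07 1525 x [-0.0899 -0.0878 -0.0804] z [0.1612 0.1687 0.171 ]
0.1 1465 x [-0.0901 -0.0879 -0.0804] z [0.1611 0.1689 0.1712]
0.13 1078 x [-0.09   -0.088  -0.0806] z [0.1619 0.1692 0.1713]
```

View pics/mix.png

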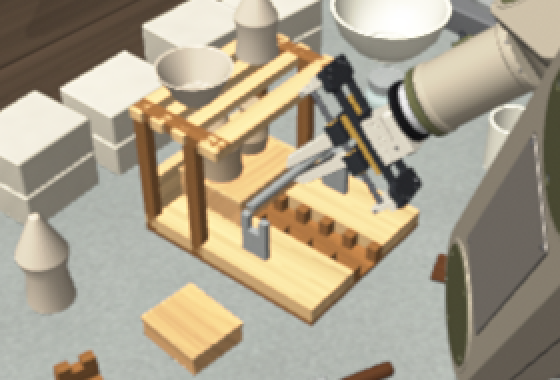

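The side crop shows the rod held level just ahead of the fork (255,235), with the carrier in deep and both forms standing (222,160 and 255,135). Going down, then in.

Run:
```python
from kin import *
rodplan(-.085,.03,.118,48,step=16);rodplan(-.045,.03,.118,48,step=16)
```

```text
ik [-0.8111 -0.4184  2.4653  1.0096  1.0927 -1.5298] 1.5022773632166414e-10
t 17.2667 tcp [ 0.3853 -0.1145  0.2736] target [ 0.3829 -0.1198  0.2262] rows 3 turn/row [-0.004 -0.003 -0.001]
[[-5, -12, 9], [-5, -12, 9], [-5, -12, 9]]
ik [-0.7214 -0.2954  2.3769  1.0456  1.0072 -1.5168] 4.435630339970337e-12
t 17.2667 tcp [ 0.3853 -0.1145  0.2736] target [ 0.4228 -0.1172  0.2262] rows 4 turn/row [-0.003 -0.002 -0.001]
[[-6, -2, 14], [-6, -2, 14], [-6, -3, 14], [-6, -3, 14]]
```

apply_moves(
  series=[
    [[-5,-12,9],[-0.004,-0.003,-0.001]],
    [[-5,-12,9],[-0.004,-0.003,-0.001]],
    [[-5,-12,9],[-0.004,-0.003,-0.001]],
    [[0,0,0],[0,0,0]],
    [[-2.5,6.8,6.9],[0,0,0]],
    [[-2.5,6.8,6.9],[0,0,0]],
    [[-2.5,6.8,6.9],[0,0,0]],
    [[-2.5,6.8,6.9],[0,0,0]],
    [[0,0,0],[0,0,0]],
    [[0,0,0],[0,0,0]],
  ],
)

```text
t: 18.1
tool_pos: [0.4238, -0.1176, 0.2275]
orientation: [1.609, 2.01, 1.135]
force: [0.2, 0.0, -0.5]
opening: 0.0108
gripper_force: 40.0
```

Run:
```python
from kin import *
rodnow();rodplan(-.0448,.03,.078,48,step=10)
```

```text
t 18.1 rod rack mm [-43.7705  29.2899 119.5267] dir [ 0.0015  1.     -0.0005] F [ 0.1953  0.0168 -0.5495] tool
 [[-0.2497  0.6668  0.7022]
 [ 0.9433  0.0036  0.332 ]
 [ 0.2189  0.7453 -0.6298]] [-0.7203 -0.2953  2.3745  1.0467  1.0059 -1.5152]
ik [-0.721  -0.1829  2.3793  1.1139  0.9526 -1.6387] 1.7055655213958952e-10
t 18.1 tcp [ 0.4238 -0.1176  0.2275] target [ 0.423  -0.1172  0.1862] rows 5 turn/row [0. 0. 0.]
[[-2, -6, 5], [-2, -6, 5], [-2, -6, 5], [-2, -6, 5], [-2, -6, 5]]
```

apply_moves(
  series=[
    [[-1.8,-6.3,5.1],[0,0,0]],
    [[-1.8,-6.3,5.1],[0,0,0]],
    [[-1.8,-6.3,5.1],[0,0,0]],
    [[-1.8,-6.3,5.1],[0,0,0]],
    [[-1.8,-6.3,5.1],[0,0,0]],
    [[0,0,0],[0,0,0]],
    [[0,0,0],[0,0,0]],
  ],
)

```text
t: 18.68
tool_pos: [0.4216, -0.1182, 0.1842]
orientation: [1.614, 2.008, 1.135]
force: [0.1, 0.1, -1.9]
opening: 0.0107
gripper_force: 40.0
```

Run:
```python
from kin import *
import cv2
rodnow()
p2,_=robot.read_camera("side");a=p2[175:275,230:370];cv2.imwrite("pics/s6.png",cv2.resize(a,None,fx=5.5,fy=5.5,interpolation=cv2.INTER_CUBIC))
k=Rz(PSI)
for n,y in(("tip",-.07),("end",.13)):print(n,(proj("side",rk(-.045,y,.078))-[230,175])*5.5)
print("eye",(proj("side",rk(-.045,-.08,.078))-[230,175])*5.5)
```

```text
t 18.6833 rod rack mm [-46.0089  28.7317  76.054 ] dir [0.0045 1.     0.0015] F [ 0.1579  0.1166 -1.9256] tool
 [[-0.2465  0.6682  0.702 ]
 [ 0.9436  0.0001  0.3312]
 [ 0.2212  0.744  -0.6305]] [-0.7252 -0.1793  2.3818  1.1179  0.9508 -1.6444]
tip [[515.9549 210.8639]]
end [[249.095  425.6712]]
eye [[528.176  201.0266]]
```

View pics/s6.png

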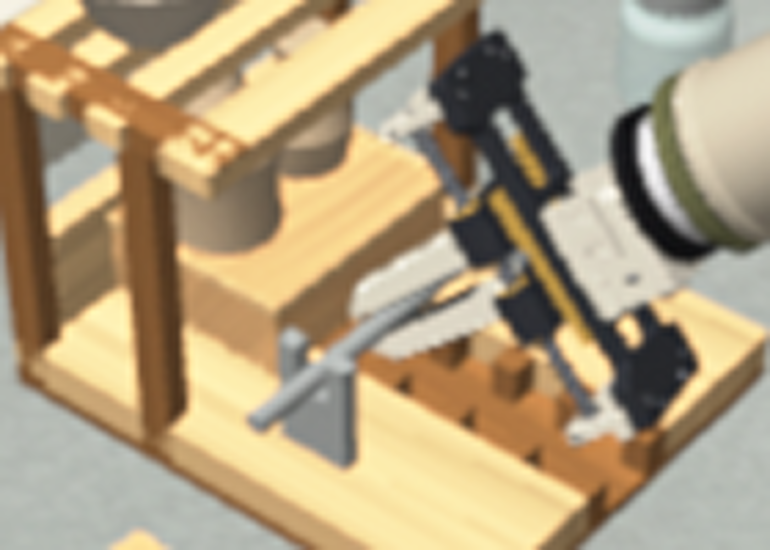

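The rod lies in the fork slot (about 330,365), with its free end at (258,418), as modelled. A fine adjustment, then I slide it into the eyelet.

apply_moves(
  series=[
    [[0.2,2.0,-0.4],[0.001,0.003,-0.003]],
    [[0,0,0],[0,0,0]],
    [[-1.9,0,-0.7],[0,0,0]],
    [[-1.9,0,-0.7],[0,0,0]],
    [[-1.9,0,-0.7],[0,0,0]],
    [[-1.9,0,-0.7],[0,0,0]],
    [[0,0,0],[0,0,0]],
  ],
)

```text
t: 19.32
tool_pos: [0.4238, -0.1269, 0.1868]
orientation: [1.608, 2.011, 1.135]
force: [0.5, 0.3, -2.0]
opening: 0.0108
gripper_force: 40.0
```

Run:
```python
from kin import *
rodnow()
```

```text
t 19.3167 rod rack mm [-44.5053  20.1273  78.7534] dir [ 0.0004  1.     -0.0006] F [ 0.5314  0.3058 -2.041 ] tool
 [[-0.2506  0.667   0.7016]
 [ 0.943   0.0044  0.3327]
 [ 0.2189  0.745  -0.6301]] [-0.7403 -0.1643  2.3628  1.1102  0.9651 -1.6512]
```

apply_moves(
  series=[
    [[-0.2,-0.8,0.6],[0,0,0]],
    [[0,0,0],[0,0,0]],
    [[-1.4,0,-0.5],[0,0,0]],
    [[-1.4,0,-0.5],[0,0,0]],
    [[-1.4,0,-0.5],[0,0,0]],
    [[-1.4,0,-0.5],[0,0,0]],
    [[0,0,0],[0,0,0]],
  ],
)

```text
t: 19.9
tool_pos: [0.4241, -0.1327, 0.1858]
orientation: [1.608, 2.012, 1.135]
force: [-0.4, -0.2, -1.4]
opening: 0.0108
gripper_force: 40.0
```

Run:
```python
from kin import *
rodnow()
```

```text
t 19.9 rod rack mm [-44.582   14.3649  77.7385] dir [ 0.0002  1.     -0.0005] F [-0.4354 -0.2163 -1.3709] tool
 [[-0.2508  0.6671  0.7015]
 [ 0.943   0.0044  0.3329]
 [ 0.219   0.745  -0.6301]] [-0.7517 -0.1498  2.3528  1.109   0.9715 -1.661 ]
```

No force at tip y=-86, so the rod is in the hole. Sliding on through.

apply_moves(
  series=[
    [[-2.3,0,-0.8],[0,0,0]],
    [[-2.3,0,-0.8],[0,0,0]],
    [[-2.3,0,-0.8],[0,0,0]],
    [[-2.3,0,-0.8],[0,0,0]],
    [[-2.3,0,-0.8],[0,0,0]],
    [[-2.3,0,-0.8],[0,0,0]],
    [[-2.3,0,-0.8],[0,0,0]],
    [[-2.3,0,-0.8],[0,0,0]],
    [[0,0,0],[0,0,0]],
    [[0,0,0],[0,0,0]],
  ],
)

```text
t: 20.73
tool_pos: [0.4254, -0.152, 0.1857]
orientation: [1.608, 2.012, 1.136]
force: [0.6, -0.4, -2.0]
opening: 0.011
gripper_force: 40.0
```

Run:
```python
from kin import *
rodnow()
```

```text
t 20.7333 rod rack mm [-44.542   -4.9144  77.6289] dir [ 0.0002  1.     -0.0002] F [ 0.6094 -0.4819 -2.031 ] tool
 [[-0.2508  0.6672  0.7014]
 [ 0.9429  0.0042  0.3331]
 [ 0.2193  0.7449 -0.6301]] [-0.7875 -0.1104  2.3183  1.0992  0.9953 -1.6815]
```

apply_moves(
  series=[
    [[-0.2,-0.9,0.7],[0,0,0]],
    [[-0.2,-0.8,0.7],[0,0,0]],
    [[0,0,0],[0,0,0]],
    [[0,0,0],[0,0,0]],
  ],
)

```text
t: 21.07
tool_pos: [0.4253, -0.1516, 0.1833]
orientation: [1.608, 2.012, 1.136]
force: [-0.5, 0.3, -0.7]
opening: 0.0109
gripper_force: 40.0
```

apply_moves(
  series=[
    [[0,0,0],[0,0,0]],
    [[0,0,0],[0,0,0]],
    [[0,0,0],[0,0,0]],
    [[0,0,0],[0,0,0]],
    [[0,0,0],[0,0,0]],
  ],
  claw=0.27,
)

```text
t: 21.48
tool_pos: [0.4254, -0.1518, 0.1836]
orientation: [1.608, 2.012, 1.136]
force: [-0.2, -0.1, 0.5]
opening: 0.0251
gripper_force: 0.0
```

Run:
```python
from kin import *
rodnow();print(robot.read_state()["opening"])
P=np.load("P.npy");s=robot.read_state();R=Ro.from_rotvec(s["orientation"])
for b in(.03,.06,.08,.1):print(b,*ik(P,s["tool_pos"]-R.apply([0,0,b]),R,s["q"]))
```

```text
t 21.4833 rod rack mm [-44.491   -4.7542  75.5752] dir [-0.      1.     -0.0005] F [-0.197  -0.0554  0.4603] tool
 [[-0.251   0.667   0.7015]
 [ 0.9429  0.0046  0.3331]
 [ 0.219   0.7451 -0.63  ]] [-0.7872 -0.1048  2.3184  1.1028  0.9925 -1.688 ]
0.025058655121267284
0.03 [-0.8497 -0.1861  2.3435  1.0515  1.0641 -1.6585] 2.3573842457543696e-10
0.06 [-0.9143 -0.2621  2.362   1.0067  1.1407 -1.635 ] 3.925699514341814e-12
0.08 [-0.9585 -0.3093  2.3706  0.9803  1.194  -1.6227] 6.151331197467974e-10
0.1 [-1.0034 -0.3531  2.3761  0.9566  1.2487 -1.6132] 7.301404743788447e-15
```

apply_moves(
  series=[
    [[0,0,-6],[0,0,0]],
    [[0,0,-10],[0,0,0]],
    [[0,0,-14],[0,0,0]],
    [[0,0,-20],[0,0,0]],
    [[0,0,-20],[0,0,0]],
    [[0,0,-20],[0.05,0,0]],
    [[0,0,-20],[0.1,0,0]],
    [[0,0,0],[0,0,0]],
  ],
)

```text
t: 22.15
tool_pos: [0.3505, -0.1956, 0.2567]
orientation: [1.678, 2.145, 0.994]
force: [0.9, -0.4, 1.0]
opening: 0.0248
gripper_force: 0.0
```

Run:
```python
from kin import *
import cv2
s=robot.read_state();print(s["t"],s["q"],s["force"])
p,_=robot.read_camera("side");q,_=robot.read_camera("scene")
a=cv2.resize(p[130:300,215:385],None,fx=3.2,fy=3.2,interpolation=cv2.INTER_CUBIC);cv2.imwrite("pics/f1.png",a)
u=(proj("side",np.array([rk(-.045,-.105,.075),rk(-.045,.095,.075),rk(0,.065,.08),rk(0,-.065,.08)]))-[215,130])*3.2;print(u)
```

```text
22.15 [-0.974  -0.3773  2.3293  0.7815  1.2718 -1.4902] [ 0.9323 -0.3721  1.0237]
[[372.7178 249.5668]
 [222.1309 371.0065]
 [204.1513 323.7792]
 [303.3944 246.936 ]]
```

View pics/f1.png

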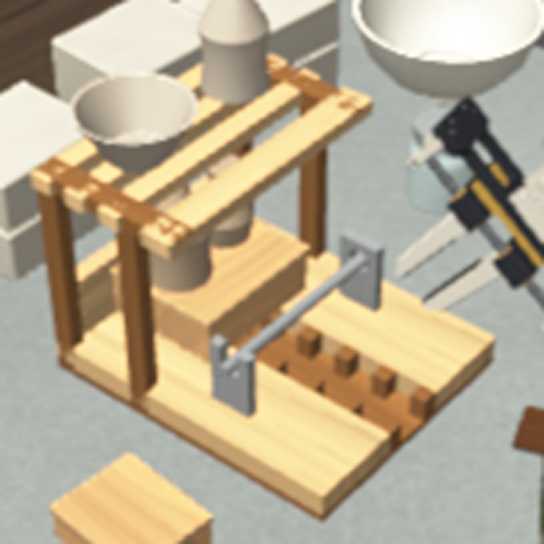

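The rod runs from the eyelet (362,258) to the fork (238,352), and the carrier is in deep with both forms up. I'll verify the rod's ends and the carrier's back by wrist depth from a better view.

Run:
```python
from kin import *
plan([.40,-.11,.33],rot(PSI,.3))
print(ik(np.load("P.npy"),np.array([.40,-.11,.33]),rot(PSI,.3),[-.4,-.6,2.2,.15,1.2,1.]))
print(ik(np.load("P.npy"),np.array([.40,-.09,.33]),rot(PSI+np.pi/2,0),[-.4,-.3,2.0,0.,1.2,-.3]))
plan([.36,-.15,.36],rot(PSI,.3))
```

```text
t 22.25 tcp [ 0.3516 -0.1939  0.2547] target [ 0.4  -0.11  0.33] rows 14 turn/row [ 0.004 -0.04   0.118]
[[6, 7, 0], [6, 6, 0], [7, 5, 0], [8, 4, -1], [8, 3, -1], [8, 2, -1], [8, 1, -2], [9, 0, -2], [8, -1, -2], [8, -2, -3], [8, -3, -3], [7, -3, -3], [7, -4, -4], [6, -5, -4]]
(array([-0.4615, -0.523 ,  2.2095,  0.1601,  1.1982,  1.0052]), np.float64(2.4958514076035043e-13))
(array([-0.3465, -0.365 ,  2.0819, -0.    ,  1.4247, -0.4115]), np.float64(1.5655565087539855e-13))
t 22.25 tcp [ 0.3516 -0.1939  0.2547] target [ 0.36 -0.15  0.36] rows 14 turn/row [ 0.004 -0.04   0.118]
[[4, 6, -4], [5, 5, -4], [5, 4, -4], [6, 4, -5], [6, 3, -5], [6, 2, -5], [6, 2, -5], [6, 1, -6], [6, 0, -6], [5, 0, -6], [5, -1, -6], [5, -2, -7], [4, -2, -7], [4, -3, -7]]
```

apply_moves(
  series=[
    [[6,20,-21],[0.05,0,0]],
    [[6,18,-22],[0.05,0,0]],
    [[6,16,-24],[0.05,0,0]],
    [[0,0,0],[0,0,0]],
    [[0,0,0],[0,0,0]],
  ],
)

```text
t: 22.67
tool_pos: [0.3534, -0.1941, 0.3426]
orientation: [1.738, 2.268, 0.865]
force: [0.2, 0.4, -1.0]
opening: 0.0248
gripper_force: 0.0
```

Run:
```python
from kin import *
s=robot.read_state();print(s["q"]);plan([.385,-.10,.35],rot(PSI,.25))
```

```text
[-0.9116 -0.472   2.1993  0.6139  1.4387 -1.2656]
t 22.6667 tcp [ 0.3534 -0.1941  0.3426] target [ 0.385 -0.1    0.35 ] rows 15 turn/row [-0.001 -0.032  0.113]
[[5, 3, 3], [6, 2, 3], [6, 2, 2], [6, 1, 2], [6, 0, 2], [6, 0, 2], [6, -1, 2], [6, -2, 1], [6, -3, 1], [6, -3, 1], [5, -4, 1], [5, -4, 1], [4, -5, 0], [4, -5, 0], [3, -6, 0]]
```

apply_moves(
  series=[
    [[5,3,3],[0,-0.032,0.113]],
    [[6,2,3],[0,-0.032,0.113]],
    [[6,2,2],[0,-0.032,0.113]],
    [[6,1,2],[0,-0.032,0.113]],
    [[6,0,2],[0,-0.032,0.113]],
    [[6,0,2],[0,-0.032,0.113]],
    [[6,-1,2],[0,-0.032,0.113]],
    [[6,-2,1],[0,-0.032,0.113]],
    [[6,-3,1],[0,-0.032,0.113]],
    [[6,-3,1],[0,-0.032,0.113]],
    [[5,-4,1],[0,-0.032,0.113]],
    [[5,-4,1],[0,-0.032,0.113]],
  ],
)

```text
t: 23.67
tool_pos: [0.377, -0.1189, 0.343]
orientation: [3.017, 0.619, 0.509]
force: [0.6, 1.1, 0.4]
opening: 0.0249
gripper_force: 0.0
```

apply_moves(
  series=[
    [[4,-5,0],[0,-0.032,0.113]],
    [[4,-5,0],[0,-0.032,0.113]],
    [[3,-6,0],[0,-0.032,0.113]],
    [[0,0,0],[0,0,0]],
    [[0,0,0],[0,0,0]],
  ],
)

```text
t: 24.08
tool_pos: [0.3828, -0.1008, 0.346]
orientation: [-3.103, -0.116, -0.366]
force: [0.2, -0.2, -0.1]
opening: 0.025
gripper_force: 0.0
```

```bash
python3 back.py
python3 - <<'E'
from kin import *
import cv2
s=robot.read_state();print(s["t"],s["tool_pos"])
c=robot.calibration("wrist");p,d=robot.read_camera("wrist");cv2.imwrite("pics/f2.png",p)
v,u=np.nonzero(d>0);Z=d[v,u];E=c["extrinsics"]
L=((np.c_[(u-c["cx"])/c["fx"]*Z,(v-c["cy"])/c["fy"]*Z,Z]-E[:3,3])@E[:3,:3]-ORG)@Rz(PSI).as_matrix()
m=(abs(L[:,0]+.045)<.009)&(abs(L[:,2]-.078)<.009)&(abs(L[:,1])<.13)
print("rod y range",L[m][:,1].min(),L[m][:,1].max())
for y in np.arange(-.11,.12,.01):
    k=m&(abs(L[:,1]-y)<.005);print(round(y,2),k.sum(),L[k].mean(0) if k.any() else "",L[k,2].max() if k.any() else "")
E
```

```text
-0.06 [-0.05   -0.0495]
-0.04 [-0.0499 -0.0495]
0.04 [-0.0497 -0.0493]
0.06 [-0.05   -0.0495]
24.1333 [ 0.3828 -0.1011  0.3464]
rod y range -0.10471234753811882 0.0950357248646174
-0.11 0  
-0.1 238 [-0.0457 -0.1006  0.0797] 0.08316943356629213
-0.09 0  
-0.08 309 [-0.0456 -0.0796  0.0782] 0.08698511219339009
-0.07 318 [-0.0457 -0.07    0.0795] 0.08295076661744054
-0.06 315 [-0.0457 -0.06    0.0795] 0.08287233827015437
-0.05 316 [-0.0458 -0.05    0.0795] 0.08266512774517717
-0.04 299 [-0.0457 -0.0401  0.0798] 0.08256645150584593
-0.03 301 [-0.0458 -0.0301  0.0798] 0.0829455751006307
-0.02 307 [-0.0457 -0.02    0.0796] 0.08260386350022825
-0.01 320 [-0.0455 -0.0099  0.0796] 0.08305307797365016
-0.0 312 [-0.0456  0.0001  0.0795] 0.08244664449834073
0.01 310 [-0.0457  0.01    0.0794] 0.08258146082756603
0.02 315 [-0.0457  0.0199  0.0794] 0.08284494207577657
0.03 310 [-0.0458  0.03    0.0794] 0.08277471436005795
0.04 301 [-0.0457  0.0399  0.0797] 0.0824964259731197
0.05 303 [-0.0457  0.05    0.0798] 0.08280035935268593
0.06 297 [-0.0458  0.06    0.0797] 0.08225953125893064
0.07 313 [-0.0455  0.07    0.0795] 0.08243306573795682
0.08 353 [-0.0455  0.0801  0.0788] 0.08647165338745169
0.09 275 [-0.0444  0.0897  0.08  ] 0.08565820938593387
0.1 2 [-0.0452  0.095   0.0789] 0.07976264293567761
0.11 0
```

View pics/f2.png

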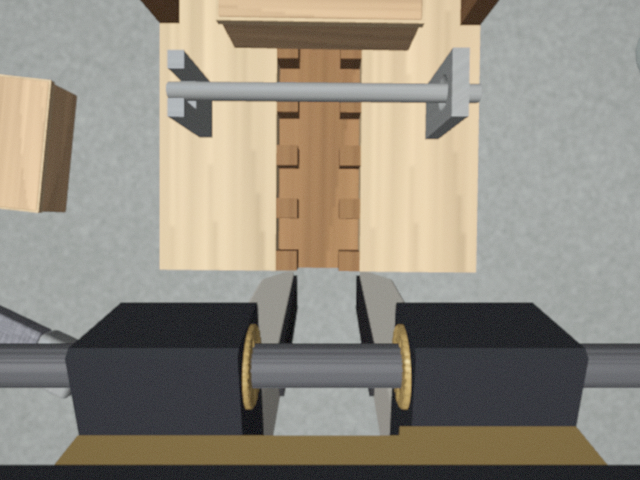

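```bash
sed -i 's/L\[:,0\]>-.1/L[:,0]>-.034/' back.py; python3 back.py
```

```text
-0.06 [-0.0024 -0.0022]
-0.04 [-0.0023 -0.002 ]
0.04 [-0.0015 -0.0012]
0.06 [-0.0015 -0.0012]
```

Run:
```python
from kin import *
c=robot.calibration("wrist");p,d=robot.read_camera("wrist")
v,u=np.nonzero(d>0);Z=d[v,u];E=c["extrinsics"]
L=((np.c_[(u-c["cx"])/c["fx"]*Z,(v-c["cy"])/c["fy"]*Z,Z]-E[:3,3])@E[:3,:3]-ORG)@Rz(PSI).as_matrix()
m=(abs(L[:,2]-.03)<.004)&(L[:,0]<-.1)
for y in(-.1,-.08,-.05,.05,.08,.1):
    k=m&(abs(L[:,1]-y)<.006);print("mouth",y,np.percentile(L[k,0],[1,3]) if k.sum()>20 else k.sum())
k=(abs(L[:,2]-.03)<.004)&(abs(L[:,0]+.12)<.04);print("deck y",np.percentile(L[k,1],[.3,99.7]))
```

```text
mouth -0.1 [-0.1643 -0.163 ]
mouth -0.08 [-0.1646 -0.1631]
mouth -0.05 [-0.1638 -0.1625]
mouth 0.05 [-0.1644 -0.1632]
mouth 0.08 [-0.1641 -0.1627]
mouth 0.1 [-0.1642 -0.1628]
deck y [-0.12    0.1995]
```

Run:
```python
from kin import *
for n in("scene","side"):
    c=robot.calibration(n);p,d=robot.read_camera(n)
    v,u=np.nonzero(d>0);Z=d[v,u];E=c["extrinsics"]
    L=((np.c_[(u-c["cx"])/c["fx"]*Z,(v-c["cy"])/c["fy"]*Z,Z]-E[:3,3])@E[:3,:3]-ORG)@Rz(PSI).as_matrix()
    k=(L[:,0]>.07)&(L[:,0]<.14)&(abs(L[:,1])<.065)&(L[:,2]<.12)&(L[:,2]>.02)
    print(n,k.sum())
    for x in np.arange(.07,.14,.004):
        j=k&(abs(L[:,0]-x)<.002)
        if j.sum():print(round(x,3),j.sum(),"z",np.percentile(L[j,2],[5,50,95]))
    print("body z.08 xmin",[np.percentile(L[(abs(L[:,2]-.08)<.003)&(abs(L[:,1]-y)<.01)&(abs(L[:,0])<.034),0],[1,5]) for y in(-.05,.05) if ((abs(L[:,2]-.08)<.003)&(abs(L[:,1]-y)<.01)&(abs(L[:,0])<.034)).sum()>5])
```

```text
scene 751
0.07 5 z [0.0782 0.1008 0.115 ]
0.074 9 z [0.0922 0.1052 0.1159]
0.078 7 z [0.1077 0.118  0.1193]
0.098 63 z [0.0748 0.0799 0.0845]
0.102 79 z [0.0761 0.0809 0.0849]
0.106 40 z [0.078  0.0819 0.0879]
0.11 79 z [0.0864 0.0899 0.0943]
0.114 87 z [0.086  0.0896 0.0947]
0.118 78 z [0.0859 0.0899 0.0951]
0.122 303 z [0.0294 0.0666 0.0924]
0.126 1 z [0.0876 0.0876 0.0876]
body z.08 xmin []
side 102
0.07 3 z [0.0966 0.103  0.1047]
0.098 7 z [0.0275 0.045  0.0807]
0.102 14 z [0.0289 0.0577 0.0829]
0.106 24 z [0.0319 0.0741 0.0925]
0.11 24 z [0.0324 0.0636 0.0906]
0.114 9 z [0.0629 0.0916 0.0947]
0.118 12 z [0.0868 0.0904 0.0934]
0.122 7 z [0.0882 0.0895 0.0916]
0.126 2 z [0.0877 0.0881 0.0885]
body z.08 xmin [array([-0.0053, -0.0039]), array([-0.004 , -0.0021])]
```

The carrier's top runs up to the stop face with no visible gap, and the rod spans y=-105..+95, through the eyelet and in the fork. Handing in.

```bash
python3 -c "
from plant import robot
print(robot.close_job())"
```

```text
the job is handed in; nothing more can be done
None
```

I handed the job in at about 24 s. The carrier is against the end stop to within about 2 mm and turned about 0.5°, with both forms standing. The rod shows about 15 mm beyond the eyelet plate and its other end lies in the fork. I did not touch the jar, mug or tall form. Early on, joint 2 read -0.892 against its stated limit of -0.89.

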